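# Change over the screw-driving fixture

### The arm

A 6-joint arm with a two-finger parallel gripper is mounted at the origin on the work surface. World frame = base frame: x ahead of the robot, y to its left, z up, the work surface at z = 0. Lengths are in m, angles in rad, forces in N, time in s.
With the tool pointing down it reaches from about 0.375 to 0.9 m from the base axis. Payload 3.1 kg.
Tool frame: the origin (TCP) lies between the finger pads, 19 mm behind the fingertips; this is the grasp point; z points along the fingers, y is the line along which they close (so a half turn about z gives the same grasp; the last joint's range is limited). The gripper opens to 85 mm and grips with 20 to 120 N. Pads are 22 mm wide; open, the fingers measure 114 mm over their backs; the gripper's body (76 mm by 85 mm) begins 54 mm behind the grasp point. The pads swing forward as they close: fully open they stand 13 mm farther back than shut.
Start: joints at [1.087, 0.527, 1.433, -0, 1.181, -0.178], TCP at [0.188, 0.596, 0.25] pointing down, gripper open.
Joint ranges: [-3.08, 3.08], [-0.75, 2.2], [0.22, 2.44], [-1.43, 4.57], [0, 2.65], [-2.85, 2.85]. Speed limits (rad/s): [2.79, 2.79, 3.14, 3.14, 3.14, 3.14].

### API

Orientations are given as a rotation vector (axis times angle).
In Python, from plant import manip gives the robot as it stands.
- The arm moves only by the tool drive_tool, never from a script. Its argument "commands" is text: rows parted by semicolons, each of 7 numbers parted by spaces: the shift along the tool's x, y, z each as a share of 100 mm, from -1 to 1, then the turn, a rotation vector about the tool's x, y, z each as a share of pi/2 rad, from -1 to 1, then the opening, from -1 (shut) to 1 (fully open). In form: dx dy dz wx wy wz grip; .... A call has 1 to 8 rows; each row is the pose to reach, as a shift and turn from the pose commanded when the call began, along the tool's axes at that moment; what a row does not reach only later rows make up. A row lasts 1/10 s, in which the tool goes at most 50 mm and 8.59 degrees, less where a joint would pass 70% of its speed; a pose out of reach is approached as far as the arm can. A call with a number of a shift or a turn outside -1 to 1 is refused whole. A call with a gripper value outside its range is refused whole. The fingers move at their own pace and stop on an object; "grip_force" is the grip in N (left out, the last holds). Time passes only in rows, so rows that repeat a pose let the fingers close. It gives the time, the measured TCP pose, the force, the opening and the grip force at its end, in the units of the state.
- manip.observe(): the state, without advancing time (a new reading comes with each control period).
- manip.capture(name): name is "side" or "top" or "wrist"; returns a dict with "color" (400x640x3 uint8, blue, green, red), "fx", "fy", "cx", "cy" (pixels), "rvec" (rotation vector, rad) and "tvec" (3), from world to camera coordinates, as OpenCV has them; the wrist camera has in their place "T_tool_cam" (4x4, takes a point from camera to tool coordinates, whose origin is the TCP and whose axes are the flange's). Camera axes: x right, y down, z forward; pixel columns grow to the right and rows downward; lengths in m; the calibration is good to about 2 mm. A picture is of the moment at which its call begins: read the wrist's pose just before it. There is no depth.
- manip.hand_in(): hands the job in; it is judged then, once.
The state is a dict: "time": time; "qpos": joint angles; "joint_vel": joint speeds; "effort": joint torques, N m; "position": TCP position; "ee_rot": TCP orientation; "contact_force": force on the tool from outside, world axes, zero at the start; "ft_torque": the same for the moment, N m; "grip_width": opening from 0.0 (shut) to 1.0 (fully open); "gripper_force": force on a finger pad.
Only numpy, scipy, OpenCV 4.12 (cv2) and the standard library are available. Lean on these libraries where they do the work, as an engineer would, in place of code of your own. Each camera call takes 0.05 s, during which the arm holds its last target. There are 200 camera calls.

### The job

Change over the screw-driving fixture: turn the wing knob anticlockwise to free the jaw, draw the jaw right back, lift the finished housing (the one with the steel cap) off its pins and lay it flat in the shallow blue tray. Lower every other holed black housing on the bench (there are two or three) over the locating pins of a nest of its own until it rests flush, then slide the jaw shut until it bears on them and turn the wing knob clockwise until tight. Leave the other things on the bench where they are.

Things in the scene. Friction and masses are not known exactly. Their poses are not given: they have to be found in the camera images.
- fixture: fixed aluminium fixture: slab 15 mm thick, 280 mm wide along y, from -65 to +195 mm along its x. Origin: slab's underside, middle of the row of 3 nests; x points roughly away from the robot. Nests side by side along y; beyond them (+x) a sliding steel jaw bar with an upright black tab to the right (-y), and a black wing knob on a bridge to the left (+y)
- nest0 (a point): nest at fixture y = -85 mm: point on the slab's top (15 mm above the bench) midway between two steel pins at x = +30 and -30 mm, axes as the fixture's. Pins 10 mm thick, 24 mm tall, last 5 mm tapered to 5 mm. A housing seated flush has its origin here, long axis along the fixture's x, plate ends at x = +-52.5 mm
- nest1 (a point): nest at fixture y = 0 mm: point on the slab's top (15 mm above the bench) midway between two steel pins at x = +30 and -30 mm, axes as the fixture's. Pins 10 mm thick, 24 mm tall, last 5 mm tapered to 5 mm. A housing seated flush has its origin here, long axis along the fixture's x, plate ends at x = +-52.5 mm
- nest2 (a point): nest at fixture y = 85 mm: point on the slab's top (15 mm above the bench) midway between two steel pins at x = +30 and -30 mm, axes as the fixture's. Pins 10 mm thick, 24 mm tall, last 5 mm tapered to 5 mm. A housing seated flush has its origin here, long axis along the fixture's x, plate ends at x = +-52.5 mm
- plate1: one of 2 or 3 like black housings (None: absent), about 180 g: plate 105 x 60 x 12 mm, on it in the middle a block 34 (x) x 36 (y) x 36 mm high. Two 12 mm through holes on its long axis at x = +30 and -30 mm. Origin: centre of underside; x along the length. Half-turn symmetric. Grip the block across its 36 mm (y); fingers along x would cover the holes
- plate2: one of 2 or 3 like black housings (None: absent), about 180 g: plate 105 x 60 x 12 mm, on it in the middle a block 34 (x) x 36 (y) x 36 mm high. Two 12 mm through holes on its long axis at x = +30 and -30 mm. Origin: centre of underside; x along the length. Half-turn symmetric. Grip the block across its 36 mm (y); fingers along x would cover the holes
- plate3: one of 2 or 3 like black housings (None: absent), about 180 g: plate 105 x 60 x 12 mm, on it in the middle a block 34 (x) x 36 (y) x 36 mm high. Two 12 mm through holes on its long axis at x = +30 and -30 mm. Origin: centre of underside; x along the length. Half-turn symmetric. Grip the block across its 36 mm (y); fingers along x would cover the holes
- jaw (a joint): jaw travel, m: 0 (innermost) to 0.045 (fully back, away from the robot along fixture x). Contact face of its steel bar (250 long, 19 tall, 18 mm thick, for all nests) is at fixture x = 37 mm + travel; it meets seated plates at 0.0145 to 0.0165. Slides with about 2 N friction, no spring; the tight knob holds it fast
- jaw_tab (a point): top centre of the black tab fixed to the jaw: 14 mm thick along fixture x, 44 mm wide along y, top 76 mm above the bench, 50 mm above the jaw plate. Pinch from above across the thickness, TCP about 16 mm below this point. 50 mm beyond the jaw's contact face, at fixture y = -30 mm
- knob (a joint): clamp knob angle, rad: 0 (free) to 1.5 (stop, tight), growing clockwise seen from above. Its shoe starts to grip the jaw at about 0.6, harder beyond; starts tight at 1.1 to 1.4. Stays where left; friction about 0.2 N m, more when tightening. One grasp can do the whole turn
- knob_grip (a point): point on the knob's upright axis (fixture x = 115, y = 70 mm), 75 mm above the bench, for the TCP when gripping its wing: a black bar 64 mm long, 14 mm thick, from 54 to 86 mm above the bench (bridge top below it: 45 mm). The wing's length is this point's x axis, at 0.75 minus knob angle from fixture x, counter-clockwise positive
- flange: bystander: round black housing with no holes, 90 mm across, 38 mm high; not for this fixture. Origin under its centre
- screwdriver: bystander: hand screwdriver 200 mm long, lying
- tape: bystander: roll of clear tape, 90 mm across, 30 mm high
- bottle: bystander: small white bottle, 48 mm across, 120 mm high
- spool: bystander: aluminium round, 60 mm across, 70 mm high
- finished: the finished housing from the last run, at the start clamped on nest1: same body, holes and origin as the other housings, plus a round steel cap 26 mm across and 14 mm high on top of the block (62 mm high in all)
- tray: fixed shallow blue tray for finished work, 130 (x) x 90 (y) x 16 mm high outside, walls 4 mm, floor 4 mm thick. Origin: centre of the underside. A housing fits in flat with its length along the tray's x
Mind the look-alikes: they are no part of the job. Leave any purple look-alike of the plate1 alone. Leave any orange look-alike of the finished alone.

How it is judged:
On the way, in this order (a step that is already met when the one before it is completed fails the run):
1. the knob is turned free (below 0.4 rad) (value of joint knob below 0.4 rad), for 0.2 s.
2. the jaw is drawn back (beyond 35 mm) (value of joint jaw above 0.035 m), for 0.2 s.
3. the finished housing lies flat in the tray and every other housing present sits flush on the pins of a nest (x of finished in the frame of tray between -0.03 and 0.03 m and y of finished in the frame of tray between -0.03 and 0.03 m and z of finished in the frame of tray below 0.012 m and angle between finished's own z axis and vertical below 0.06 rad and ((horizontal distance between plate1 and nest0 below 0.004 m and z of plate1 in the frame of nest0 between -0.003 and 0.003 m and angle between plate1's own z axis and vertical below 0.04 rad) or (horizontal distance between plate1 and nest1 below 0.004 m and z of plate1 in the frame of nest1 between -0.003 and 0.003 m and angle between plate1's own z axis and vertical below 0.04 rad) or (horizontal distance between plate1 and nest2 below 0.004 m and z of plate1 in the frame of nest2 between -0.003 and 0.003 m and angle between plate1's own z axis and vertical below 0.04 rad)) and ((horizontal distance between plate2 and nest0 below 0.004 m and z of plate2 in the frame of nest0 between -0.003 and 0.003 m and angle between plate2's own z axis and vertical below 0.04 rad) or (horizontal distance between plate2 and nest1 below 0.004 m and z of plate2 in the frame of nest1 between -0.003 and 0.003 m and angle between plate2's own z axis and vertical below 0.04 rad) or (horizontal distance between plate2 and nest2 below 0.004 m and z of plate2 in the frame of nest2 between -0.003 and 0.003 m and angle between plate2's own z axis and vertical below 0.04 rad)) and ((horizontal distance between plate3 and nest0 below 0.004 m and z of plate3 in the frame of nest0 between -0.003 and 0.003 m and angle between plate3's own z axis and vertical below 0.04 rad) or (horizontal distance between plate3 and nest1 below 0.004 m and z of plate3 in the frame of nest1 between -0.003 and 0.003 m and angle between plate3's own z axis and vertical below 0.04 rad) or (horizontal distance between plate3 and nest2 below 0.004 m and z of plate3 in the frame of nest2 between -0.003 and 0.003 m and angle between plate3's own z axis and vertical below 0.04 rad))), for 0.3 s.
4. the jaw bears on a housing (over 1 N) with all of them seated (((horizontal distance between plate1 and nest0 below 0.004 m and z of plate1 in the frame of nest0 between -0.003 and 0.003 m and angle between plate1's own z axis and vertical below 0.04 rad) or (horizontal distance between plate1 and nest1 below 0.004 m and z of plate1 in the frame of nest1 between -0.003 and 0.003 m and angle between plate1's own z axis and vertical below 0.04 rad) or (horizontal distance between plate1 and nest2 below 0.004 m and z of plate1 in the frame of nest2 between -0.003 and 0.003 m and angle between plate1's own z axis and vertical below 0.04 rad)) and ((horizontal distance between plate2 and nest0 below 0.004 m and z of plate2 in the frame of nest0 between -0.003 and 0.003 m and angle between plate2's own z axis and vertical below 0.04 rad) or (horizontal distance between plate2 and nest1 below 0.004 m and z of plate2 in the frame of nest1 between -0.003 and 0.003 m and angle between plate2's own z axis and vertical below 0.04 rad) or (horizontal distance between plate2 and nest2 below 0.004 m and z of plate2 in the frame of nest2 between -0.003 and 0.003 m and angle between plate2's own z axis and vertical below 0.04 rad)) and ((horizontal distance between plate3 and nest0 below 0.004 m and z of plate3 in the frame of nest0 between -0.003 and 0.003 m and angle between plate3's own z axis and vertical below 0.04 rad) or (horizontal distance between plate3 and nest1 below 0.004 m and z of plate3 in the frame of nest1 between -0.003 and 0.003 m and angle between plate3's own z axis and vertical below 0.04 rad) or (horizontal distance between plate3 and nest2 below 0.004 m and z of plate3 in the frame of nest2 between -0.003 and 0.003 m and angle between plate3's own z axis and vertical below 0.04 rad)) and (contact force between jaw and plate1 above 1 N or contact force between jaw and plate2 above 1 N or contact force between jaw and plate3 above 1 N)), for 0.1 s.
5. the knob is turned tight (beyond 1.0 rad) with the jaw shut (value of joint knob above 1 rad and value of joint jaw below 0.0185 m), for 0.2 s.
At the end, for the whole second after the job is handed in: All at rest: the finished housing flat (0.06 rad) in the tray; every other housing present level (0.04 rad), its origin within 4 mm sideways and 3 mm in height of a nest; jaw between 0.011 and 0.0185 (shut on them), knob beyond 1.0 rad (tight) (all of step 3 and all of step 5 and value of joint jaw above 0.011 m and linear speed of each of plate1, plate2, plate3, finished below 0.02 m/s); the robot touches nothing.
It fails at once if a bystander is pushed more than 30 mm from its place (distance of any of flange, screwdriver, tape, bottle, spool from where it was at the start of the episode above 0.03 m).
Of plate1, plate2, plate3 only 2 to 3 are there at a start; the rules pass over those that are not, and their reading is None.
At some moment in a run one of plate1, plate2, plate3 may be knocked a few centimetres aside while the robot is not near it.
Once in a run the grip may slacken for a moment while it holds something.
It also fails if it takes over 200 s, if anything falls off the work surface, if the arm or the gripper's body presses on something with over 40 N, if the wrist force passes 120 N, or if a joint passes its speed limit or range.

## Working session

There is one attempt and no reset: what is moved stays moved. The work goes in short steps, Python scripts to look and compute and a tool call to move; the robot and the scene stay as the last step left them, time stands still between calls to the robot, and variables do not carry over. Pictures are saved under pics/ and viewed, at most 14 in all, crops included, and the job is handed in when it is done.

Besides the shell and the picture viewer there is one more tool, called after "Call:" as name(argument=value, ...), one argument or row to a line, values as JSON. drive_tool: Moves the arm, as the interface text tells. Its arguments: {"type":"object","properties":{"commands":{"type":"string"},"grip_force":{"type":"number"}},"required":["commands"]}

```bash
ls; mkdir -p pics; cat > h.py <<'E'
import numpy as np, cv2
from scipy.spatial.transform import Rotation as R
from plant import manip
def cam(name):
    if name=='wrist':
        o=manip.observe()
        c=manip.capture(name)
        T=np.eye(4);T[:3,:3]=R.from_rotvec(o['ee_rot']).as_matrix();T[:3,3]=o['position']
        c['M']=T@c['T_tool_cam']
    else:
        c=manip.capture(name)
        W=np.eye(4);W[:3,:3]=R.from_rotvec(np.ravel(c['rvec'])).as_matrix();W[:3,3]=np.ravel(c['tvec'])
        c['M']=np.linalg.inv(W)
    return c
def ray(c,uv,z):
    uv=np.atleast_2d(uv).astype(float)
    d=np.c_[(uv[:,0]-c['cx'])/c['fx'],(uv[:,1]-c['cy'])/c['fy'],np.ones(len(uv))]@c['M'][:3,:3].T
    o=c['M'][:3,3]
    return o+d*((z-o[2])/d[:,2])[:,None]
def proj(c,p):
    p=np.atleast_2d(p); W=np.linalg.inv(c['M']); q=p@W[:3,:3].T+W[:3,3]
    return np.c_[q[:,0]/q[:,2]*c['fx']+c['cx'],q[:,1]/q[:,2]*c['fy']+c['cy']]
E
python3 - <<'E'
from h import *
for n in ['top','side']:
    c=cam(n); cv2.imwrite(f'pics/{n}0.png',c['color']); print(n,c['M'].round(3).tolist(),c['fx'])
print(manip.observe())
E
```

```text
pics
top [[-0.027, -0.994, 0.107, 0.382], [-1.0, 0.027, -0.004, 0.009], [0.002, -0.107, -0.994, 1.277], [0.0, 0.0, 0.0, 1.0]] 367.81315518927863
side [[0.862, -0.347, 0.371, 0.015], [-0.507, -0.57, 0.646, -0.848], [-0.013, -0.745, -0.667, 0.96], [0.0, 0.0, 0.0, 1.0]] 432.05295497243395
{'time': 0.1, 'qpos': array([ 1.08751088e+00,  5.28358297e-01,  1.43376173e+00,  1.13512762e-05,
        1.18138038e+00, -1.78511263e-01]), 'joint_vel': array([ 0.00025624, -0.00168793, -0.00350309, -0.00038747, -0.00096625,
       -0.00113057]), 'effort': array([ 9.04005719e-05, -4.43311000e+01, -1.78588110e+01, -1.78382684e-04,
        3.90464542e-03,  2.05270403e-06]), 'position': array([0.18724397, 0.59566999, 0.24914454]), 'ee_rot': array([-4.76798380e-01, -3.10456169e+00,  2.82820567e-03]), 'contact_force': array([-0.40644177, -0.51632601,  0.67346784]), 'ft_torque': array([-0.05270831, -0.00330694,  0.06558718]), 'gripper_force': 0.0, 'grip_width': 0.9966788064703181}
```

View pics/top0.png

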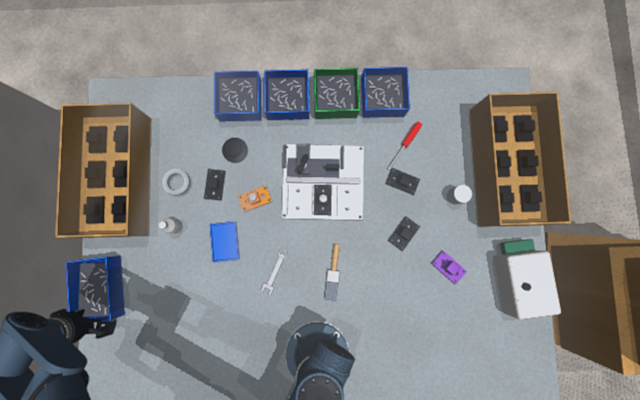

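View pics/side0.png

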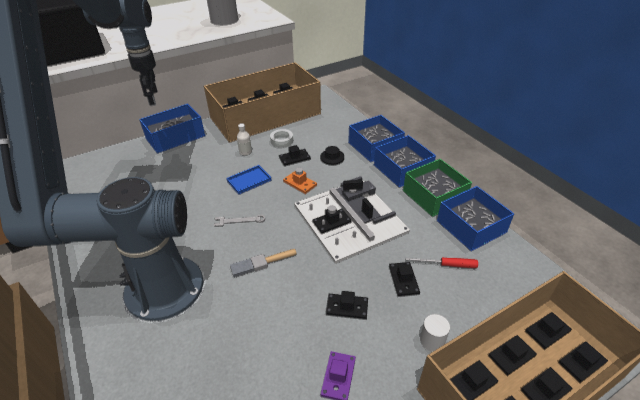

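Top view: the housings lie at (214,184), (402,180) and (404,233), the finished one on the fixture at (322,199), the tray at (225,242). The orange (255,197) and purple (449,266) look-alikes are to be left alone. Coarse measurement next.

```bash
cat > m.py <<'E'
from h import *
c=cam('top'); im=c['color']; hsv=cv2.cvtColor(im,cv2.COLOR_BGR2HSV)
def rect(mask,z,roi,name):
    m=np.zeros_like(mask); x0,y0,x1,y1=roi; m[y0:y1,x0:x1]=mask[y0:y1,x0:x1]
    cs=max(cv2.findContours(m,cv2.RETR_EXTERNAL,cv2.CHAIN_APPROX_NONE)[0],key=cv2.contourArea)
    P=ray(c,cs[:,0,:],z)[:,:2].astype(np.float32)
    r=cv2.minAreaRect(P*1000); b=cv2.boxPoints(r)
    e=b[1]-b[0]; f=b[2]-b[1]; l=e if np.linalg.norm(e)>np.linalg.norm(f) else f
    print(name,np.round(r[0],1),np.round(r[1],1),'long axis deg',round(float(np.degrees(np.arctan2(l[1],l[0]))%180),1))
white=((hsv[...,2]>200)&(hsv[...,1]<40)).astype(np.uint8)
rect(white,.015,(270,135,375,225),'fixture')
blk=(hsv[...,2]<75).astype(np.uint8)
rect(blk,.012,(195,160,230,205),'L')
rect(blk,.012,(380,160,425,200),'R1')
rect(blk,.012,(380,210,425,255),'R2')
blue=((hsv[...,0]>100)&(hsv[...,0]<130)&(hsv[...,1]>150)).astype(np.uint8)
rect(blue,.016,(205,215,245,270),'tray')
for n,u in dict(knob=(303,158),tab=(330,165),fin=(322,199)).items(): print(n,ray(c,u,.076).round(3))
E
python3 m.py
```

```text
fixture [582.6 -35.8] [278.1 260.8] long axis deg 87.2
L [582.4 341.7] [57.1 99.9] long axis deg 172.9
R1 [ 579.6 -316.2] [73.7 45.5] long axis deg 66.2
R2 [ 399.  -305.3] [50.6 37.5] long axis deg 54.4
tray [385.2 310.1] [127.1  83.8] long axis deg 4.7
knob [[0.653 0.03  0.076]]
tab [[ 0.627 -0.059  0.076]]
fin [[ 0.514 -0.029  0.076]]
```

Call:
drive_tool(
  commands="-0.5 -0.5 -0.1 0 0 0 1; -1 -1 -0.2 0 0 0 1; -1 -1 -0.2 0 0 0 1",
)

```text
time: 0.45
position: [0.2531, 0.4689, 0.2698]
ee_rot: [-0.476, -3.105, 0.002]
contact_force: [1.7, -0.4, -0.1]
grip_width: 1.001
gripper_force: 0.0
```

Call:
drive_tool(
  commands="-0.5 -0.5 -0.1 0 0 0 1; -1 -1 -0.2 0 0 0 1; -1 -1 -0.2 0 0 0 1",
)

```text
time: 0.75
position: [0.3188, 0.3433, 0.2902]
ee_rot: [0.477, 3.105, -0.001]
contact_force: [-0.8, -0.4, -0.5]
grip_width: 1.002
gripper_force: 0.0
```

Call:
drive_tool(
  commands="-0.5 -0.5 -0.1 0 0 0 1; -1 -1 -0.2 0 0 0 1; -1 -1 -0.2 0 0 0 1",
)

```text
time: 1.05
position: [0.3843, 0.2179, 0.3104]
ee_rot: [0.478, 3.105, -0.0]
contact_force: [0.4, 1.6, -0.6]
grip_width: 1.002
gripper_force: 0.0
```

Call:
drive_tool(
  commands="-0.5 -0.5 -0.1 0 0 0 1; -1 -1 -0.2 0 0 0 1; -1 -1 -0.2 0 0 0 1",
)

```text
time: 1.35
position: [0.4498, 0.0923, 0.3304]
ee_rot: [0.478, 3.104, -0.0]
contact_force: [1.4, 0.2, -0.4]
grip_width: 1.004
gripper_force: 0.0
```

Call:
drive_tool(
  commands="-0.5 -0.5 -0.1 0 0 -0.08 1; -1 -1 -0.2 0 0 -0.16 1; -1 -1 -0.2 0 0 -0.16 1; -1 -1 -0.2 0 0 -0.16 1; -1 -1 -0.2 0 0 -0.16 1; -1 -1 -0.2 0 0 -0.16 1",
)

```text
time: 1.95
position: [0.5134, -0.0298, 0.3494]
ee_rot: [-0.083, -3.138, -0.001]
contact_force: [-0.0, -0.1, 0.6]
grip_width: 0.998
gripper_force: 0.0
```

```bash
cat >> h.py <<'E'
def state():
    o=manip.observe(); Rm=R.from_rotvec(o['ee_rot']).as_matrix()
    return o,Rm,np.degrees(np.arctan2(Rm[1,1],Rm[0,1]))
def go(p,yaw):
    "total shift (mm, tool axes) and wz share to reach TCP p with tool y at world angle yaw deg (mod 180), tool vertical"
    o,Rm,y0=state(); d=Rm.T@(np.array(p)-o['position'])*10
    best=min([yaw-360,yaw-180,yaw,yaw+180],key=lambda a:abs(a-y0))
    c,s=np.cos(np.radians(best)),np.sin(np.radians(best))
    Rt=np.array([[-s,c,0],[c,s,0],[0,0,-1]]).T
    Rt=np.array([[-s,c,0],[c,s,0],[0,0,-1.]]).T
    w=R.from_matrix(Rm.T@Rt).as_rotvec()/(np.pi/2)
    print('shift',d.round(3),'turn',w.round(3),'yaw now',round(float(y0),2),'to',round(float(best),2),'pos',o['position'].round(4),'q6',round(float(o['qpos'][5]),2))
E
python3 - <<'E'
from h import *
c=cam('wrist'); cv2.imwrite('pics/w1.png',c['color']); print(c['T_tool_cam'].round(3),c['fx'],state()[0]['position'],state()[2],state()[0]['time'])
E
```

```text
[[-0.    -0.956 -0.293  0.075]
 [ 1.    -0.    -0.     0.001]
 [ 0.    -0.293  0.956 -0.124]
 [ 0.     0.     0.     1.   ]] 285.4633947144349 [ 0.51338964 -0.02954874  0.3495913 ] 87.01035553086567 2.0
```

View pics/w1.png

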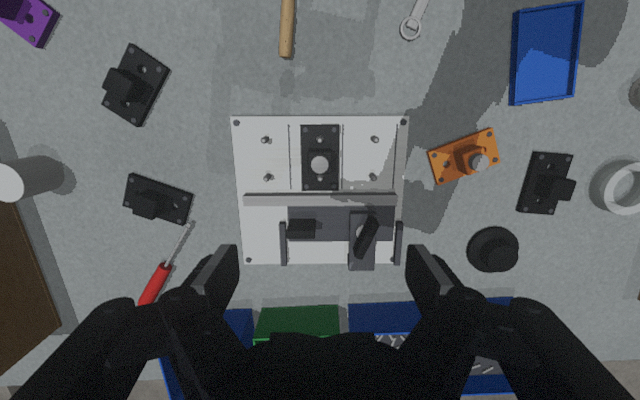

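The wrist view shows the slab with corners near (233,116), (408,116), (402,263), (247,265), the wing at (367,237), the tab at (301,228), the finished cap at (320,163), and all three housings.

```bash
python3 - <<'E'
from h import *
c=cam('wrist'); im=c['color']; g=cv2.cvtColor(im,cv2.COLOR_BGR2GRAY).astype(float)
# slab edges: strongest gradient along scan lines
def edges(pts,d,L=10):
    out=[]
    for p in pts:
        s=np.arange(-L,L+.1,.5); q=np.array(p)+s[:,None]*np.array(d)
        v=cv2.remap(g.astype(np.float32),q[:,0].astype(np.float32)[None],q[:,1].astype(np.float32)[None],1)[0]
        gr=np.abs(np.gradient(cv2.GaussianBlur(v[None],(5,1),1)[0])); out.append(q[gr.argmax()])
    P=ray(c,out,.015)[:,:2].astype(np.float32)
    l=cv2.fitLine(P,cv2.DIST_HUBER,0,.01,.01).ravel(); return l
f=edges([(u,116) for u in range(245,400,5)],(0,1))
r=edges([(233+(v-116)*14/149,v) for v in range(125,185,5)],(1,0))
l=edges([(408-(v-116)*6/147,v) for v in range(125,185,5)],(1,0))
for n,e in zip('frl',(f,r,l)): print(n,e.round(4),np.degrees(np.arctan2(e[1],e[0]))%180)
def inter(a,b):
    t=np.linalg.solve(np.c_[a[:2],-b[:2]],b[2:]-a[2:]); return a[2:]+a[:2]*t[0]
A,B=inter(f,r),inter(f,l); print(A,B,np.linalg.norm(A-B))
y=(B-A)/np.linalg.norm(B-A); x=np.array([y[1],-y[0]]); o=(A+B)/2+.065*x
print('origin',o,'xdeg',np.degrees(np.arctan2(x[1],x[0])))
W=lambda X,Y,Z:np.r_[o+x*X+y*Y,Z]
vis=im.copy()
for X,Y,Z in [(s*.03,t*.085,.039) for s in(1,-1) for t in(1,-1)]+[(.03,0,.027),(-.03,0,.027),(0,0,.077),(.115,.07,.086),(.1035,-.03,.076),(-.065,.14,.015)]:
    u=proj(c,W(X,Y,Z))[0]; cv2.circle(vis,tuple(int(round(k)) for k in u),1,(0,0,255),-1)
cv2.imwrite('pics/w2.png',cv2.resize(vis[100:280,215:425],None,fx=3.5,fy=3.2,interpolation=2)[:600,:800])
E
```

```text
f [ 0.0499  0.9988  0.4521 -0.0425] 87.13864
r [ 0.9985 -0.0544  0.509  -0.1712] 176.88062
l [1.     0.008  0.5164 0.1066] 0.4566849
[ 0.44585946 -0.1677867 ] [0.45954898 0.10610458] 0.2742332
origin [ 0.5176232  -0.03408581] xdeg -2.8613517
```

View pics/w2.png

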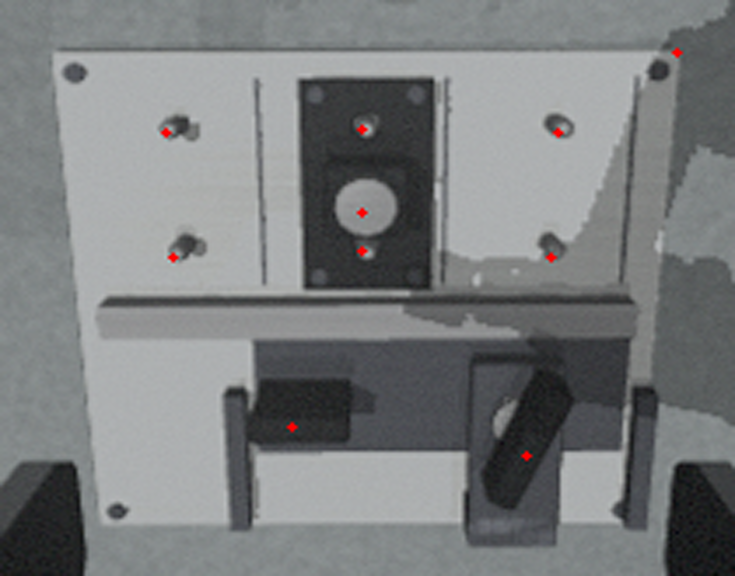

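```bash
python3 -c "
from h import *
go([.634,.032,.12],62)"
```

```text
shift [-1.175  0.674  2.296] turn [ 0.    -0.001  0.278] yaw now 87.03 to 62.0 pos [ 0.5135 -0.0294  0.3497] q6 -1.79
```

Call:
drive_tool(
  commands="-0.5 0.3 0.3 0 0 0 0.6; -1 0.6 0.7 0 0 0 0.6; -1 0.65 1 0 0 0 0.6; -1 0.65 1 0 0 0 0.6",
)

```text
time: 2.45
position: [0.6164, 0.0321, 0.2447]
ee_rot: [-0.078, -3.132, -0.002]
contact_force: [-1.6, 0.2, -0.0]
grip_width: 0.801
gripper_force: 0.0
```

Call:
drive_tool(
  commands="-0.18 0.02 0.5 0 0 0.09 0.6; -0.18 0.02 1 0 0 0.18 0.6; -0.18 0.02 1 0 0 0.28 0.6; -0.18 0.02 1 0 0 0.28 0.6; -0.18 0.02 1 0 0 0.28 0.6",
)

```text
time: 2.95
position: [0.6363, 0.03, 0.1516]
ee_rot: [0.761, 3.046, 0.0]
contact_force: [0.1, 0.8, 1.2]
grip_width: 0.798
gripper_force: 0.0
```

```bash
python3 -c "
from h import *
go([.634,.032,.075],62)
c=cam('wrist'); cv2.imwrite('pics/w3.png',c['color'])"
```

```text
shift [0.031 0.006 0.766] turn [ 0.     0.001 -0.001] yaw now 61.95 to 62.0 pos [0.6363 0.03   0.1516] q6 -1.21
```

View pics/w3.png

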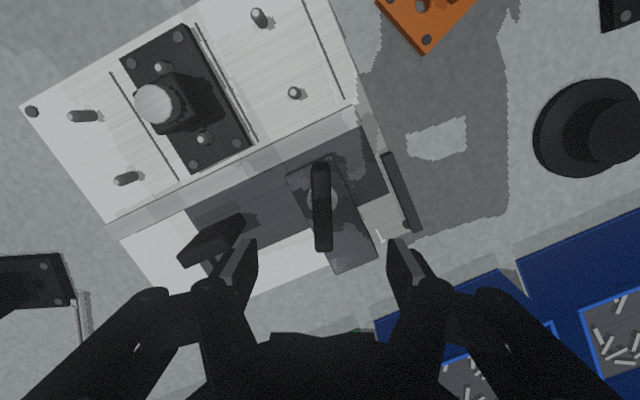

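The wing (323,205) is centred between the fingers and aligned; go down and grip.

Call:
drive_tool(
  commands="0.03 0 0.4 0 0 0 0.6; 0.03 0 0.76 0 0 0 0.6; 0.03 0 0.76 0 0 0 0.6; 0.03 0 0.76 0 0 0 -1; 0.03 0 0.76 0 0 0 -1; 0.03 0 0.76 0 0 0 -1; 0.03 0 0.76 0 0 0 -1; 0.03 0 0.76 0 0 0 -1",
  grip_force=60,
)

```text
time: 3.8
position: [0.6348, 0.031, 0.0763]
ee_rot: [0.766, 3.042, 0.001]
contact_force: [-1.5, 0.7, 5.9]
grip_width: 0.154
gripper_force: 59.7
```

Call:
drive_tool(
  commands="0 0 0 0 0 -0.08 -1; 0 0 0 0 0 -0.16 -1; 0 0 0 0 0 -0.24 -1; 0 0 0 0 0 -0.32 -1; 0 0 0 0 0 -0.4 -1; 0 0 0 0 0 -0.4 -1",
)

```text
time: 4.4
position: [0.6348, 0.0311, 0.0763]
ee_rot: [-0.215, 3.13, -0.001]
contact_force: [0.1, 0.4, 6.8]
grip_width: 0.153
gripper_force: 59.8
```

Call:
drive_tool(
  commands="0 0 0 0 0 -0.08 -1; 0 0 0 0 0 -0.16 -1; 0 0 0 0 0 -0.24 -1; 0 0 0 0 0 -0.34 -1; 0 0 0 0 0 -0.34 -1; 0 0 0 0 0 -0.34 -1",
)

```text
time: 5.0
position: [0.6347, 0.0312, 0.0763]
ee_rot: [-1.031, 2.963, -0.002]
contact_force: [-0.1, 0.6, 6.7]
grip_width: 0.152
gripper_force: 59.8
```

```bash
python3 -c "
from h import *
o,Rm,y=state(); print(y,o['position'],o['ft_torque'])"
```

```text
128.3842643218374 [0.63474494 0.03124543 0.07631385] [0.34230391 0.08111769 0.1849969 ]
```

Call:
drive_tool(
  commands="0 0 0 0 0 0 0.3; 0 0 0 0 0 0 0.5; 0 0 0 0 0 0 0.6; 0 0 -0.4 0 0 0 0.6; 0 0 -0.8 0 0 0 0.6; 0 0 -0.8 0 0 0.08 0.6; 0 0 -0.8 0 0 0.16 0.6; 0 0 -0.8 0 0 0.24 0.6",
)

```text
time: 5.8
position: [0.6331, 0.0312, 0.1543]
ee_rot: [-0.449, 3.109, -0.0]
contact_force: [0.2, -0.7, -0.5]
grip_width: 0.797
gripper_force: 0.0
```

Call:
drive_tool(
  commands="0 0 0 0 0 0.09 0.6; 0 0 0 0 0 0.18 0.6; 0 0 0 0 0 0.27 0.6; 0 0 0 0 0 0.36 0.6; 0 0 0 0 0 0.45 0.6; 0 0 0 0 0 0.54 0.6; 0 0 0 0 0 0.63 0.6; 0 0 0 0 0 0.72 0.6",
)

```text
time: 6.6
position: [0.6329, 0.0312, 0.1536]
ee_rot: [-1.288, -2.865, 0.0]
contact_force: [-0.5, 0.0, 0.1]
grip_width: 0.802
gripper_force: 0.0
```

```bash
python3 -c "
from h import *
go([.616,-.067,.15],-2.9)
o,Rm,y=state(); print(y,o['position'])"
```

```text
shift [-0.622 -0.778  0.036] turn [-0.001 -0.     0.494] yaw now 41.6 to -2.9 pos [0.6329 0.0312 0.1536] q6 -0.85
41.59674799713839 [0.63288571 0.03118829 0.15364011]
```

Call:
drive_tool(
  commands="-0.3 -0.4 0 0 0 0.09 0.6; -0.62 -0.78 0 0 0 0.18 0.6; -0.62 -0.78 0 0 0 0.27 0.6; -0.62 -0.78 0 0 0 0.36 0.6; -0.62 -0.78 0 0 0 0.45 0.6; -0.62 -0.78 0 0 0 0.494 0.6; -0.62 -0.78 0 0 0 0.494 0.6",
)

```text
time: 7.3
position: [0.6163, -0.0671, 0.1537]
ee_rot: [-2.269, -2.171, 0.001]
contact_force: [0.0, -0.5, 0.6]
grip_width: 0.797
gripper_force: 0.0
```

```bash
python3 -c "
from h import *
go([.616,-.067,.06],-2.9)
c=cam('wrist'); im=c['color']
u=proj(c,[[.6164,-.0673,.076]])[0]; cv2.circle(im,(int(u[0]),int(u[1])),3,(0,0,255),-1); print(u)
cv2.imwrite('pics/w4.png',im)"
```

```text
shift [ 0.001 -0.003  0.937] turn [-0.    -0.     0.004] yaw now -2.53 to -2.9 pos [ 0.6163 -0.0671  0.1537] q6 -0.24
[322.26520603 212.20147417]
```

View pics/w4.png

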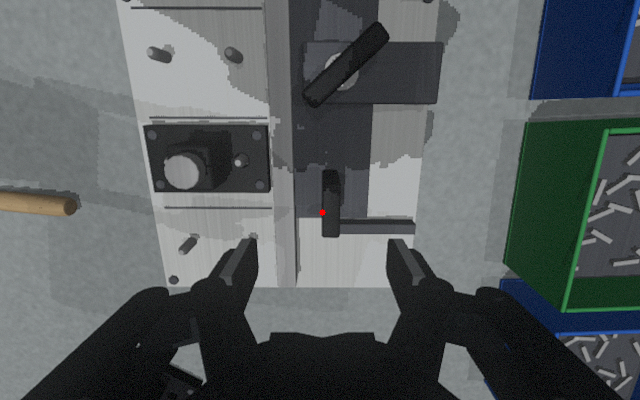

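The tab's top is at (331,206), about 6 mm beyond the predicted dot (322,212); I correct, grip and draw the jaw back.

Call:
drive_tool(
  commands="0.03 0.06 0.4 0 0 0 0.6; 0.03 0.06 0.8 0 0 0 0.6; 0.03 0.06 0.93 0 0 0 0.6; 0.03 0.06 0.93 0 0 0 -1; 0.03 0.06 0.93 0 0 0 -1; 0.03 0.06 0.93 0 0 0 -1; 0.03 0.06 0.93 0 0 0 -1; 0.03 0.06 0.93 0 0 0 -1",
  grip_force=50,
)

```text
time: 8.15
position: [0.6239, -0.0647, 0.0631]
ee_rot: [2.268, 2.17, 0.003]
contact_force: [-1.0, 0.5, 7.4]
grip_width: 0.158
gripper_force: 49.9
```

Call:
drive_tool(
  commands="0 0.1 0 0 0 0 -1; 0 0.2 0 0 0 0 -1; 0 0.28 0 0 0 0 -1; 0 0.28 0 0 0 0 -1; 0 0.28 0 0 0 0 -1",
)

```text
time: 8.65
position: [0.647, -0.0658, 0.0631]
ee_rot: [-2.266, -2.169, 0.008]
contact_force: [-11.8, -1.0, 13.4]
grip_width: 0.158
gripper_force: 51.5
```

Call:
drive_tool(
  commands="0 0.05 0 0 0 0 -1; 0 0.05 0 0 0 0 -1; 0 0.05 0 0 0 0 -1; 0 0.05 0 0 0 0 -1",
)

```text
time: 9.05
position: [0.6471, -0.0657, 0.0629]
ee_rot: [-2.259, -2.164, 0.02]
contact_force: [-21.5, -2.7, 19.4]
grip_width: 0.157
gripper_force: 55.7
```

```bash
python3 -c "
from h import *
c=cam('wrist'); s=cam('side')
cv2.imwrite('pics/w5.png',np.vstack([c['color'][:300,:],cv2.resize(s['color'][160:270,270:430],(437,300),interpolation=2).copy() if 0 else cv2.copyMakeBorder(cv2.resize(s['color'][160:270,270:430],(436,300),interpolation=2),0,0,0,204,0)]))"
```

```text
(no output)
```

View pics/w5.png

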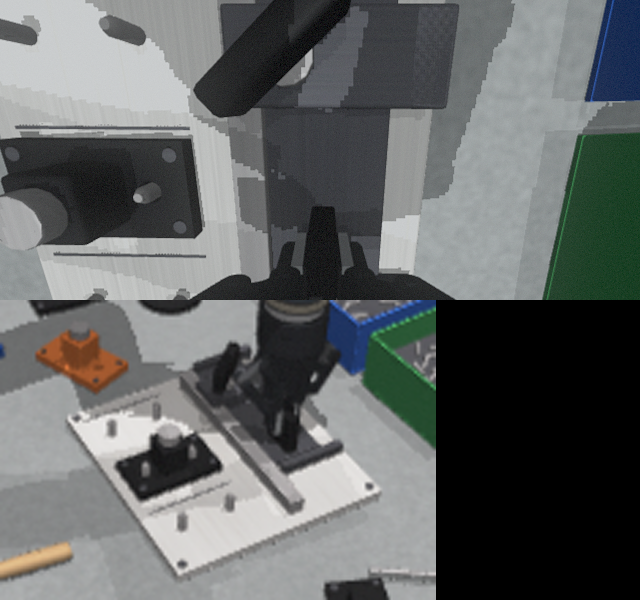

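```bash
python3 -c "
from h import *
c=cam('wrist'); g=cv2.cvtColor(c['color'],cv2.COLOR_BGR2GRAY)
print(g[150:153,190:275].mean(0).astype(int)); print(g[200:203,190:275].mean(0).astype(int))
print(ray(c,[[203,175]],.027),ray(c,[[233,150],[236,202]],.034))"
```

```text
[ 45  40  62 123 128 177 193 193 191 188 186 189 189 191 191 190 190 193
 191 191 188 186 189 192 193 188 185 185 188 190 188 188 188 189 188 187
 187 186 187 191 156 111 103 103 105 103 104 102 104 101 102 102 100 101
 100 103 105 104 105 105 106 104 104 103 103 105 106 107 108 105 110 108
 102  78  64  63  61  61  56  57  54  54  59  54  57]
[ 42  41  41  40  40  42  44  40  39 122 133 131 183 195 191 187 188 192
 193 194 192 192 192 194 193 191 186 187 189 192 189 187 186 187 188 191
 190 192 191 191 191 190 189 190 176 153 152 156 159 123 102 105 103 104
 102 103 101 104 102 105 105 105 106 105 104 105 106 104 105 107 107 107
 108 109 107  98  75  62  64  61  56  58  54  56  54]
[[ 0.57933371 -0.02473635  0.027     ]] [[ 0.60105359 -0.01015433  0.034     ]
 [ 0.59879242 -0.03955306  0.034     ]]
```

Call:
drive_tool(
  commands="0 -0.09 0 0 0 0 -1; 0 -0.09 0 0 0 0 -1; 0 -0.09 0 0 0 0 0.5; 0 -0.09 0 0 0 0 0.5; 0 -0.09 0 0 0 0 0.5; 0 -0.09 0 0 0 0 0.6; 0 -0.09 -0.4 0 0 0 0.6; 0 -0.09 -0.9 0 0 0 0.6",
)

```text
time: 10.0
position: [0.6446, -0.0648, 0.1485]
ee_rot: [-2.265, -2.167, 0.006]
contact_force: [0.4, -0.3, 0.7]
grip_width: 0.8
gripper_force: 0.0
```

Call:
drive_tool(
  commands="0 0 -0.5 0 0 -0.09 0.6; 0 0 -1 0 0 -0.18 0.6; 0 -0.1 -1 0 0 -0.27 0.6; 0 -0.3 -1 0 0 -0.36 0.6; 0 -0.6 -1 0 0 -0.45 0.6; 0 -0.8 -1 0 0 -0.54 0.6; 0 -0.8 -1 0 0 -0.63 0.6; 0 -0.8 -1 0 0 -0.72 0.6",
)

```text
time: 10.8
position: [0.5661, -0.0617, 0.251]
ee_rot: [-0.744, -3.052, -0.0]
contact_force: [0.1, -0.7, -0.8]
grip_width: 0.804
gripper_force: 0.0
```

Call:
drive_tool(
  commands="0 0 0 0 0 -0.09 0.6; 0 0 0 0 0 -0.18 0.6; 0 0 0 0 0 -0.28 0.6; 0 0 0 0 0 -0.28 0.6",
)

```text
time: 11.2
position: [0.5668, -0.0618, 0.2508]
ee_rot: [-0.069, -3.14, -0.0]
contact_force: [0.9, 0.3, -1.1]
grip_width: 0.799
gripper_force: 0.0
```

```bash
python3 -c "
from h import *
go([.517,-.03,.25],87.1)
c=cam('wrist'); cv2.imwrite('pics/w6.png',c['color']); print(state()[2])
c=cam('top'); g=c['color'][130:230,270:380]; cv2.imwrite('pics/t6.png',cv2.resize(g,None,fx=6,fy=6,interpolation=2)[:600])"
```

```text
shift [0.511 0.296 0.008] turn [ 0.    -0.     0.004] yaw now 87.5 to 87.1 pos [ 0.5668 -0.0618  0.2508] q6 -1.83
87.35426073472824
```

View pics/w6.png

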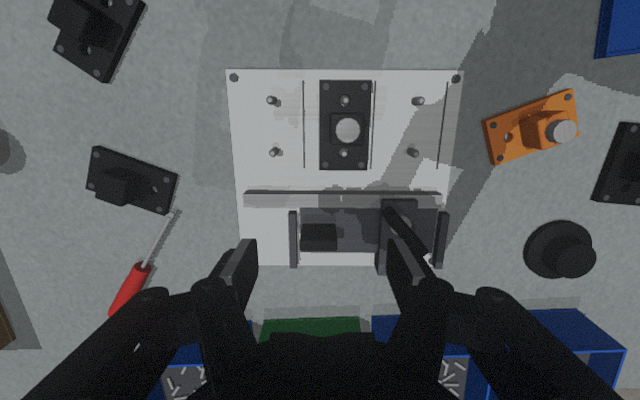

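Jaw is back (about 23 mm gap, bar edge at row 190 vs plate end at row 170). Finished plate outline spans (320..371, 80..170).

```bash
cat > e.py <<'E'
from h import *
def dark(c,roi,z,th=70,show=True):
    x0,y0,x1,y1=roi; g=cv2.cvtColor(c['color'],cv2.COLOR_BGR2GRAY)
    m=np.zeros_like(g); m[y0:y1,x0:x1]=(g[y0:y1,x0:x1]<th)
    m=cv2.morphologyEx(m,cv2.MORPH_CLOSE,np.ones((7,7)))
    cs=max(cv2.findContours(m,cv2.RETR_EXTERNAL,cv2.CHAIN_APPROX_NONE)[0],key=cv2.contourArea)
    P=ray(c,cs[:,0,:],z)[:,:2].astype(np.float32)
    r=cv2.minAreaRect(P*1000); b=cv2.boxPoints(r); e=b[1]-b[0]; f=b[2]-b[1]
    l=e if np.linalg.norm(e)>np.linalg.norm(f) else f
    ang=float(np.degrees(np.arctan2(l[1],l[0])))%180
    if show: print(np.round(r[0],1),np.round(r[1],1),'long deg',round(ang,1))
    return np.array(r[0])/1000,ang
E
python3 - <<'E'
from e import *
c=cam('wrist')
dark(c,(305,75,385,178),.027)
print('cap',ray(c,[347,130],.077)); print('pins top',ray(c,[[270,99],[419,100],[272,152],[411,152]],.039).round(4).tolist())
print('front edge',ray(c,[[250,70],[440,71]],.015).round(4).tolist())
dark(c,(80,140,185,220),.012)
o=np.array([.5166,-.033]);a=np.radians(-2.86)
for X,Y,Z in [(.03,.085,.039),(-.03,.085,.039),(.03,-.085,.039),(-.03,-.085,.039),(0,0,.077)]:
    print(proj(c,np.r_[o+[X*np.cos(a)-Y*np.sin(a),X*np.sin(a)+Y*np.cos(a)],Z]).round(1))
E
```

```text
[516.  -29.2] [ 62.3 102.9] long deg 177.2
cap [[ 0.51606325 -0.03253258  0.077     ]]
pins top [[0.4813, -0.1145, 0.039], [0.4901, 0.0516, 0.039], [0.5403, -0.118, 0.039], [0.548, 0.0453, 0.039]]
front edge [[0.4475, -0.1386, 0.015], [0.459, 0.0821, 0.015]]
[ 579.5 -308.5] [117.9  72.3] long deg 66.4
[[415.3 154.2]]
[[420.6 100.6]]
[[271.  153.7]]
[[268.4 100.1]]
[[346.6 130.6]]
```

View pics/t6.png

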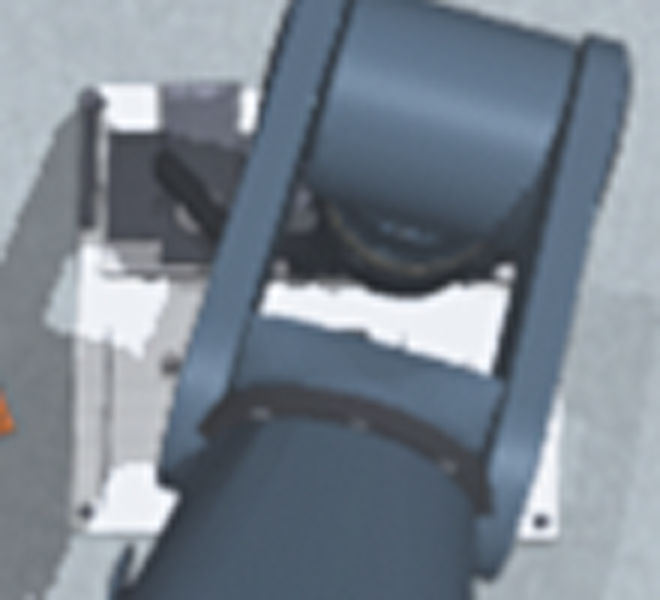

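The top crop is mostly hidden by the arm (slab corners at (80,530) and (555,540)). Predicted pins and cap agree with the wrist view within about 1.5 px, so the fixture origin (0.5166, -0.033) holds. Grip the finished housing.

```bash
python3 -c "
from h import *
go([.5166,-.033,.051],87.14)"
```

```text
shift [0.514 0.264 1.999] turn [ 0.    -0.     0.002] yaw now 87.34 to 87.14 pos [ 0.5668 -0.0618  0.2509] q6 -1.83
```

Call:
drive_tool(
  commands="0.25 0.13 0.2 0 0 0 0.3; 0.51 0.265 0.6 0 0 0 0.3; 0.51 0.265 1 0 0 0 0.3; 0.51 0.265 1 0 0 0 0.3; 0.51 0.265 1 0 0 0 0.3",
)

```text
time: 11.85
position: [0.5177, -0.0334, 0.1512]
ee_rot: [-0.071, -3.141, 0.0]
contact_force: [0.5, -0.9, 0.3]
grip_width: 0.648
gripper_force: 0.0
```

Call:
drive_tool(
  commands="0 0 0.4 0 0 0 0.3; 0 0 0.8 0 0 0 0.3; 0 0 1 0 0 0 0.3; 0 0 1 0 0 0 0.3; 0 0 1 0 0 0 -1; 0 0 1 0 0 0 -1; 0 0 1 0 0 0 -1; 0 0 1 0 0 0 -1",
  grip_force=60,
)

```text
time: 12.65
position: [0.5191, -0.0338, 0.0532]
ee_rot: [0.069, 3.135, -0.002]
contact_force: [0.4, -0.9, 7.4]
grip_width: 0.403
gripper_force: 61.8
```

```bash
python3 -c "
from h import *
o=state(); print(o[0]['position'],o[2],o[0]['contact_force'],o[0]['grip_width'],o[0]['gripper_force'])"
```

```text
[ 0.51907829 -0.03376197  0.05319006] 87.46340451245861 [ 0.37238228 -0.92073625  7.43408387] 0.4028462554611296 61.78982377052307
```

Call:
drive_tool(
  commands="0 0 -0.15 0 0 0 -1; 0 0 -0.4 0 0 0 -1; 0 0 -0.8 0 0 0 -1; 0 0 -1 0 0 0 -1; 0 0 -1 0 0 0 -1",
  grip_force=90,
)

```text
time: 13.15
position: [0.5191, -0.0336, 0.1545]
ee_rot: [0.069, 3.133, -0.003]
contact_force: [0.5, -0.3, -2.5]
grip_width: 0.407
gripper_force: 90.8
```

```bash
python3 -c "
from h import *
go([.385,.31,.15],94.7)"
```

```text
shift [1.49  3.374 0.027] turn [-0.002  0.005 -0.08 ] yaw now 87.49 to 94.7 pos [ 0.5191 -0.0336  0.1545] q6 -1.81
```

Call:
drive_tool(
  commands="0.15 0.4 0 0 0 0 -1; 0.3 0.8 0 0 0 0 -1; 0.4 1 0 0 0 0 -1",
)

```text
time: 13.45
position: [0.4787, 0.0708, 0.15]
ee_rot: [-0.068, -3.137, -0.001]
contact_force: [-0.6, -0.4, -2.3]
grip_width: 0.406
gripper_force: 90.9
```

Call:
drive_tool(
  commands="0.2 0.5 0 0 0 0 -1; 0.4 1 0 0 0 0 -1; 0.4 1 0 0 0 0 -1",
)

```text
time: 13.75
position: [0.4417, 0.1738, 0.1499]
ee_rot: [-0.061, -3.136, -0.001]
contact_force: [0.2, -0.4, -2.2]
grip_width: 0.407
gripper_force: 91.1
```

Call:
drive_tool(
  commands="0.2 0.5 0 0 0 0 -1; 0.4 1 0 0 0 -0.08 -1; 0.4 1 0 0 0 -0.08 -1; 0.4 1 0 0 0 -0.08 -1; 0.4 1 0 0 0 -0.08 -1",
)

```text
time: 14.25
position: [0.4104, 0.2709, 0.1505]
ee_rot: [0.127, -3.138, 0.001]
contact_force: [-0.4, -0.0, -2.6]
grip_width: 0.409
gripper_force: 91.3
```

```bash
python3 - <<'E'
from h import *
c=cam('wrist'); cv2.imwrite('pics/w7.png',c['color']); print(manip.observe()['grip_width'])
w=[[513,12],[583,2],[577,97],[510,104]]
go([.385,.31,.043],94.7)
E
```

```text
0.40635695805688743
shift [0.224 0.414 1.076] turn [-0.    -0.    -0.001] yaw now 94.58 to 94.7 pos [0.4107 0.2706 0.1506] q6 -1.29
```

View pics/w7.png

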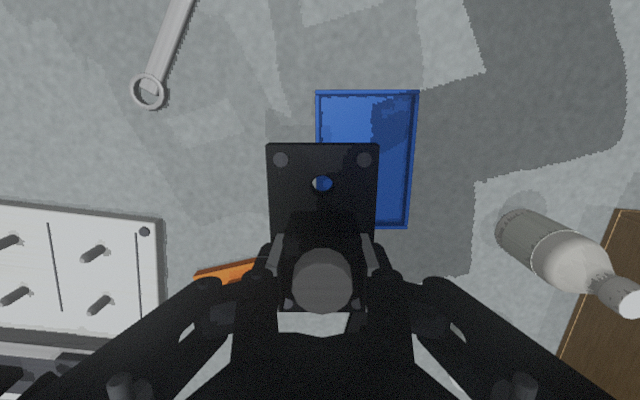

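The tray's near edge runs (316,91)-(419,91), its far left corner hidden, far right at (407,228). Refine its centre.

```bash
python3 - <<'E'
from h import *
c=cam('wrist')
P=ray(c,[[316,91],[419,91],[407,228]],.016)[:,:2]; print(P.round(4))
ctr=(P[0]+P[2])/2; v=P[2]-P[1]; print(ctr,np.linalg.norm(v),np.linalg.norm(P[1]-P[0]),np.degrees(np.arctan2(v[1],v[0])))
go([*ctr,.043],90+np.degrees(np.arctan2(v[1],v[0])))
E
```

```text
[[0.3239 0.2598]
 [0.3169 0.3472]
 [0.4431 0.3582]]
[0.38346444 0.30895865] 0.126676001302744 0.08774157960041826 4.949733574373123
shift [0.243 0.406 1.077] turn [-0.    -0.    -0.005] yaw now 94.54 to 94.95 pos [0.4109 0.2704 0.1507] q6 -1.29
```

Call:
drive_tool(
  commands="0.12 0.2 0 0 0 0 -1; 0.23 0.41 0 0 0 0 -1; 0.23 0.41 0.3 0 0 0 -1; 0.23 0.41 0.6 0 0 0 -1; 0.23 0.41 0.8 0 0 0 -1; 0.23 0.41 0.95 0 0 0 -1; 0.23 0.41 1 0 0 0 -1; 0.23 0.41 1 0 0 0 -1",
)

```text
time: 15.15
position: [0.3845, 0.3098, 0.0505]
ee_rot: [0.125, -3.138, 0.001]
contact_force: [-0.2, -0.6, -1.6]
grip_width: 0.405
gripper_force: 91.3
```

Call:
drive_tool(
  commands="0 0 0.04 0 0 0 -1; 0 0 0.08 0 0 0 -1; 0 0 0.08 0 0 0 -1; 0 0 0.08 0 0 0 -1",
)

```text
time: 15.55
position: [0.3842, 0.3109, 0.0433]
ee_rot: [-0.128, 3.138, 0.0]
contact_force: [-0.6, 0.8, -2.2]
grip_width: 0.405
gripper_force: 91.3
```

Call:
drive_tool(
  commands="0 0 0.02 0 0 0 -1; 0 0 0.02 0 0 0 0; 0 0 0.02 0 0 0 0.3; 0 0 0.02 0 0 0 0.3; 0 0 0.02 0 0 0 0.3; 0 0 -0.3 0 0 0 0.3; 0 0 -0.8 0 0 0 0.3; 0 0 -1 0 0 0 0.3",
)

```text
time: 16.35
position: [0.3853, 0.3116, 0.1459]
ee_rot: [-0.128, 3.135, 0.003]
contact_force: [0.7, 0.5, 0.1]
grip_width: 0.648
gripper_force: 0.0
```

Call:
drive_tool(
  commands="-0.4 0 -0.2 0 0 0 0.3; -0.8 0 -0.6 0 0 0 0.3; -1 0 -1 0 0 0 0.3; -1 0 -1 0 0 0 0.3; -1 0 -1 0 0 0 0.3",
)

```text
time: 16.85
position: [0.4844, 0.319, 0.2439]
ee_rot: [-0.127, 3.137, 0.001]
contact_force: [-0.8, 0.3, -0.0]
grip_width: 0.65
gripper_force: 0.0
```

```bash
python3 - <<'E'
from e import *
c=cam('wrist'); cv2.imwrite('pics/w8.png',c['color']); go([.582,.342,.15],82.9)
E
```

```text
shift [-1.012  0.153  0.922] turn [-0.    -0.001  0.131] yaw now 94.67 to 82.9 pos [0.4826 0.3186 0.2424] q6 -1.26
```

View pics/w8.png

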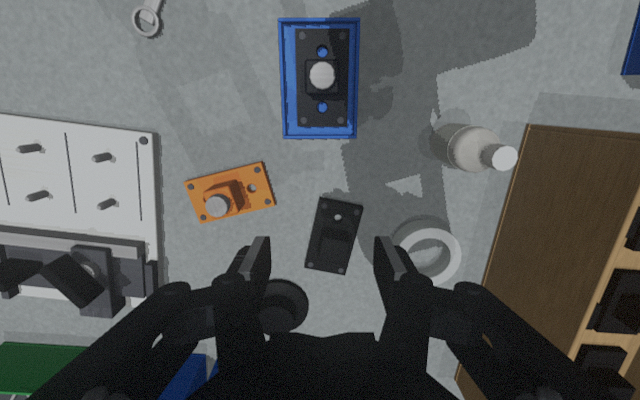

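The finished housing lies flat in the tray (322,78). The left housing has corners (320,197), (363,206), (343,274), (306,266).

```bash
python3 - <<'E'
from e import *
c=cam('wrist'); p,a=dark(c,(296,188,374,282),.012)
go([*p,.15],a-90)
E
```

```text
[579.1 343. ] [ 60.3 108.4] long deg 172.6
shift [-0.993  0.167  0.911] turn [-0.001 -0.002  0.134] yaw now 94.69 to 82.6 pos [0.4818 0.3184 0.2415] q6 -1.26
```

Call:
drive_tool(
  commands="-0.4 0.1 0.2 0 0 0.07 0.3; -0.8 0.17 0.5 0 0 0.134 0.3; -0.99 0.17 0.8 0 0 0.134 0.3; -0.99 0.17 0.91 0 0 0.134 0.3; -0.99 0.17 0.91 0 0 0.134 0.3",
)

```text
time: 17.45
position: [0.5773, 0.3429, 0.1477]
ee_rot: [-0.201, -3.126, 0.007]
contact_force: [0.2, 0.0, -0.2]
grip_width: 0.651
gripper_force: 0.0
```

```bash
python3 - <<'E'
from e import *
c=cam('wrist'); cv2.imwrite('pics/w9.png',c['color']); go([.5791,.343,.036],82.6)
E
```

```text
shift [-0.016  0.     1.139] turn [-0.002 -0.004  0.001] yaw now 82.65 to 82.6 pos [0.5782 0.3434 0.1499] q6 -1.07
```

View pics/w9.png

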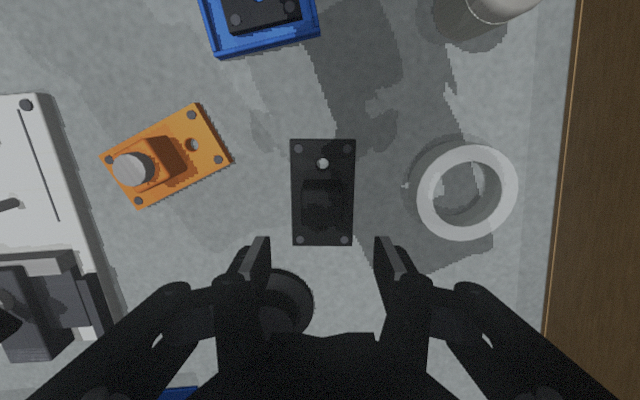

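The housing (290..355, 139..246) is centred and square between the fingers. Descend and grip.

Call:
drive_tool(
  commands="-0.01 0 0.3 0 0 0 0.3; -0.01 0 0.7 0 0 0 0.3; -0.01 0 1 0 0 0 0.3; -0.01 0 1 0 0 0 0.3",
)

```text
time: 17.9
position: [0.5779, 0.3429, 0.0493]
ee_rot: [-0.201, -3.127, 0.006]
contact_force: [-1.0, 0.9, -0.1]
grip_width: 0.65
gripper_force: 0.0
```

Call:
drive_tool(
  commands="0 0 0.14 0 0 0 0.3; 0 0 0.14 0 0 0 0.3; 0 0 0.14 0 0 0 -1; 0 0 0.14 0 0 0 -1; 0 0 0.14 0 0 0 -1; 0 0 0.14 0 0 0 -1; 0 0 -0.2 0 0 0 -1; 0 0 -0.7 0 0 0 -1",
  grip_force=90,
)

```text
time: 18.7
position: [0.5792, 0.3427, 0.1191]
ee_rot: [-0.202, -3.127, 0.006]
contact_force: [0.5, -0.7, -2.3]
grip_width: 0.402
gripper_force: 90.6
```

Call:
drive_tool(
  commands="0 0 -0.3 0 0 0 -1; 0 0 -0.5 0 0 0 -1; 0 0 -0.5 0 0 0 -1",
)

```text
time: 19.0
position: [0.584, 0.3448, 0.176]
ee_rot: [0.202, 3.128, 0.005]
contact_force: [1.2, 0.1, -2.6]
grip_width: 0.403
gripper_force: 90.8
```

```bash
python3 - <<'E'
from h import *
c=cam('wrist'); cv2.imwrite('pics/w10.png',c['color']); go([.5212,.0519,.15],87.14); print(manip.observe()['grip_width'])
g7=cv2.cvtColor(cv2.imread('pics/w7.png'),cv2.COLOR_BGR2GRAY); g=cv2.cvtColor(c['color'],cv2.COLOR_BGR2GRAY)
for q in (g7,g): 
    print('near edge col280,350:',[int(np.argmin(np.diff(q[110:180,u].astype(int))))+110 for u in (285,290,345,355)], q[200,240:400:4])
E
```

```text
shift [ 0.234 -2.978  0.229] turn [ 0.001  0.002 -0.05 ] yaw now 82.61 to 87.14 pos [0.5826 0.3442 0.1735] q6 -1.07
0.40691869387647234
near edge col280,350: [142, 142, 142, 142] [144 144 142 142 146 145 143  92  40  41  39  42  44  30  28  36  30  27
  30  27  24  19  23  23  29  23  21  26  23  26  12  22  24  29  51  68
  72  68  70  68]
near edge col280,350: [147, 146, 147, 146] [142 144 147 145 146 141 140 110  45  35  43  45  28  24  18  29  21  22
  24  29  21  19  22  23  20  21  31  29  28  39  22  24  40  25  97 107
 109 106 105 109]
```

```bash
python3 - <<'E'
from h import *
c=cam('wrist'); T=c['T_tool_cam']; print(c['cx'],c['cy'],c['fy'],T)
def tx(row,zt,col=320):
    d=T[:3,:3]@np.array([(col-c['cx'])/c['fx'],(row-c['cy'])/c['fy'],1]); o=T[:3,3]; return (o+d*(zt-o[2])/d[2]).round(4)
g=[cv2.cvtColor(cv2.imread(f'pics/w{k}.png'),cv2.COLOR_BGR2GRAY).astype(int) for k in (7,9,10)]
q=g[1]; col=q[:,300]; print('w9 col300',col[134:146],col[238:256])
print('w9',tx(139,.1499-.012),tx(246,.1499-.012))
for k in (0,2): print(g[k][138:152,300])
print('w7',tx(142.5,.026),'w10',tx(147,.024))
# hole rows
for k in (0,2): print(g[k][160:205,322])
E
```

```text
321.78622602539855 193.8841751701482 285.4633947144349 [[-1.19021103e-04 -9.56046461e-01 -2.93215195e-01  7.51269817e-02]
 [ 9.99999967e-01 -4.68392483e-05 -2.53194932e-04  1.17823385e-03]
 [ 2.28332139e-04 -2.93215216e-01  9.56046435e-01 -1.23596687e-01]
 [ 0.00000000e+00  0.00000000e+00  0.00000000e+00  1.00000000e+00]]
w9 col300 [126 129 127 131  92  41  40  50  49  48  53  73] [ 86  81  78  84  85  60  32  60 127 138 136 138 138 141 142 142 141 141]
w9 [ 0.0469 -0.0005  0.1379] [-0.0604 -0.0007  0.1379]
[127 125 127 129  89  26  36  45  47  46  55  42  43  42]
[132 132 130 133 127 130 131 132 120  69  17  31  36  35]
w7 [0.0572 0.0002 0.026 ] w10 [0.0551 0.0002 0.024 ]
[42 43 45 45 38 42 45 42 47 40 41 43 39 41 36 40 47 51 52 47 47 47 42 49
 52 41 47 48 49 45 38 17 20 19 12  0  0  5 15 23 21 19 21 30 28]
[ 32  29  34  26  33  22  23  32  21  23  25  33  33  25  33  27  35  27
  26  56 118 132 130 128 127 126 122 127 123 120 127 113 105 108  69  17
  15  29  18  20  26  29  26  31  17]
```

View pics/w10.png

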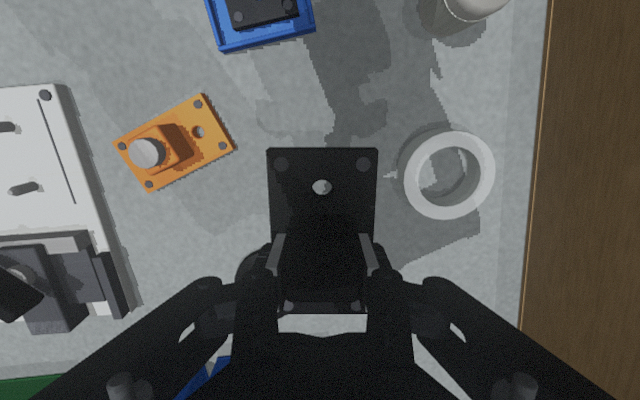

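Held housing: near edge at row 147, hole at (321,187), level with the finger line. Offset to TCP about zero. Carry it to nest2.

Call:
drive_tool(
  commands="0.04 -0.4 0 0 0 0 -1; 0.08 -0.8 0 0 0 0 -1; 0.08 -1 0 0 0 0 -1",
)

```text
time: 19.4
position: [0.5579, 0.2428, 0.169]
ee_rot: [-0.203, -3.127, 0.005]
contact_force: [0.8, 0.9, -2.1]
grip_width: 0.411
gripper_force: 91.0
```

Call:
drive_tool(
  commands="0.04 -0.5 0 0 0 0 -1; 0.08 -1 0 0 0 0 -1; 0.08 -1 0 0 0 0 -1",
)

```text
time: 19.7
position: [0.5371, 0.1424, 0.1695]
ee_rot: [-0.21, -3.126, 0.005]
contact_force: [-0.1, 1.2, -2.0]
grip_width: 0.404
gripper_force: 91.3
```

Call:
drive_tool(
  commands="0.04 -0.5 0 0 0 -0.05 -1; 0.08 -0.9 0.2 0 0 -0.05 -1; 0.08 -0.97 0.4 0 0 -0.05 -1; 0.08 -0.97 0.4 0 0 -0.05 -1; 0.08 -0.97 0.4 0 0 -0.05 -1; 0.08 -0.97 0.4 0 0 -0.05 -1",
)

```text
time: 20.3
position: [0.5206, 0.0534, 0.1322]
ee_rot: [0.077, 3.14, 0.0]
contact_force: [0.1, 0.8, -2.1]
grip_width: 0.401
gripper_force: 91.4
```

```bash
python3 - <<'E'
from h import *
go([.5213,.0516,.085],87.14); print(manip.observe()['grip_width'])
c=cam('wrist'); cv2.imwrite('pics/w11.png',c['color'])
E
```

```text
shift [-0.007 -0.018  0.472] turn [0.    0.    0.001] yaw now 87.19 to 87.14 pos [0.5206 0.0534 0.1322] q6 -1.63
0.4011193557848312
```

View pics/w11.png

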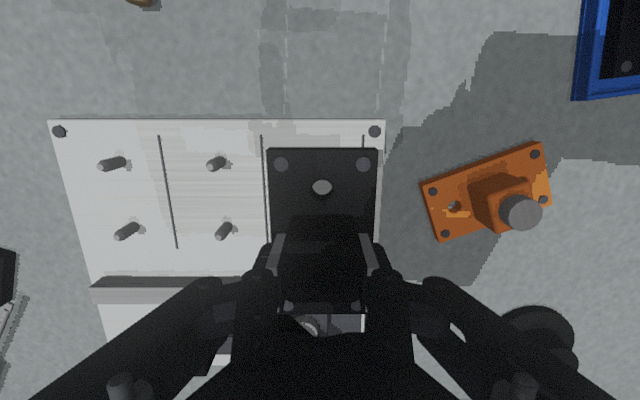

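Call:
drive_tool(
  commands="-0.01 -0.02 0.2 0 0 0 -1; -0.01 -0.02 0.4 0 0 0 -1; -0.01 -0.02 0.5 0 0 0 -1; -0.01 -0.02 0.6 0 0 0 -1; -0.01 -0.02 0.65 0 0 0 -1; -0.01 -0.02 0.65 0 0 0 -1",
)

```text
time: 20.95
position: [0.5209, 0.0506, 0.0667]
ee_rot: [-0.078, -3.14, -0.0]
contact_force: [1.2, 0.7, -1.2]
grip_width: 0.402
gripper_force: 91.5
```

Call:
drive_tool(
  commands="0 0 0.05 0 0 0 -1; 0 0 0.1 0 0 0 -1; 0 0 0.13 0 0 0 -1; 0 0 0.13 0 0 0 -1",
)

```text
time: 21.35
position: [0.5209, 0.0506, 0.0551]
ee_rot: [0.079, 3.14, 0.0]
contact_force: [-3.2, 2.2, 7.6]
grip_width: 0.399
gripper_force: 92.6
```

Call:
drive_tool(
  commands="0 0 0.03 0 0 0 -1; 0 0 0.03 0 0 0 -1; 0 0 0.03 0 0 0 -1",
)

```text
time: 21.65
position: [0.5209, 0.0506, 0.055]
ee_rot: [0.079, 3.139, -0.0]
contact_force: [-7.0, 2.0, 30.8]
grip_width: 0.403
gripper_force: 95.8
```

Call:
drive_tool(
  commands="0 0 0 0 0 0 -1; 0 0 0 0 0 0 0; 0 0 0 0 0 0 0.2; 0 0 0 0 0 0 0.2; 0 0 0 0 0 0 0.2; 0 0 -0.3 0 0 0 0.2; 0 0 -0.7 0 0 0 0.2; 0 0 -0.9 0 0 0 0.2",
)

```text
time: 22.45
position: [0.522, 0.0502, 0.1429]
ee_rot: [0.079, 3.138, -0.001]
contact_force: [0.6, -0.1, 0.3]
grip_width: 0.601
gripper_force: 0.0
```

```bash
python3 - <<'E'
from h import *
go([.575,-.2,.25],70)
c=cam('wrist'); cv2.imwrite('pics/w12.png',c['color'])
E
```

```text
shift [-0.658 -2.473 -1.069] turn [0.    0.002 0.19 ] yaw now 87.12 to 70.0 pos [0.522  0.0502 0.1429] q6 -1.64
```

View pics/w12.png

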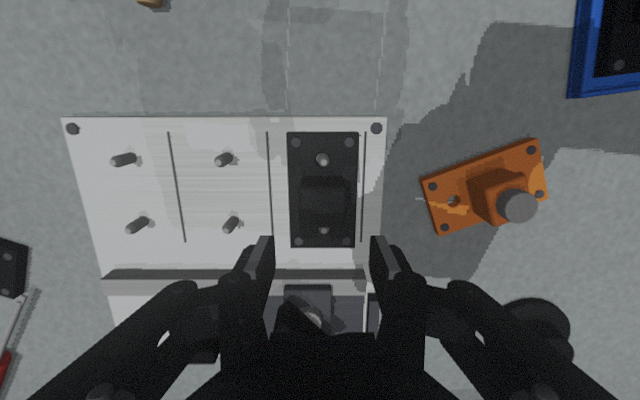

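Seated hard at TCP z 0.055, with both pins showing through the holes at (322,158) and (322,231). Next the right-hand housings; from here I work from numbers only, as my picture allowance is used up.

Call:
drive_tool(
  commands="-0.1 -0.4 -0.3 0 0 0 0.3; -0.2 -0.8 -0.6 0 0 0 0.3; -0.25 -1 -1 0 0 0 0.3; -0.25 -1 -1 0 0 0 0.3",
)

```text
time: 22.9
position: [0.5454, -0.0549, 0.2457]
ee_rot: [0.084, 3.128, -0.007]
contact_force: [1.4, -0.9, 0.1]
grip_width: 0.651
gripper_force: 0.0
```

Call:
drive_tool(
  commands="-0.1 -0.5 0 0 0 0 0.3; -0.2 -1 0 0 0 0 0.3; -0.2 -1 0 0 0 0 0.3",
)

```text
time: 23.2
position: [0.557, -0.1569, 0.2399]
ee_rot: [0.087, 3.139, -0.004]
contact_force: [-0.5, -0.1, 0.6]
grip_width: 0.648
gripper_force: 0.0
```

Call:
drive_tool(
  commands="-0.1 -0.5 0 0 0 0.09 0.3; -0.25 -1 0 0 0 0.18 0.3; -0.25 -1 0 0 0 0.27 0.3; -0.25 -1 0 0 0 0.36 0.3; -0.25 -1 0 0 0 0.45 0.3; -0.25 -1 0 0 0 0.54 0.3; -0.25 -1 0 0 0 0.63 0.3; -0.25 -1 0 0 0 0.72 0.3",
)

```text
time: 24.0
position: [0.5752, -0.2514, 0.2391]
ee_rot: [-1.755, -2.602, -0.0]
contact_force: [-0.5, -0.4, 0.0]
grip_width: 0.648
gripper_force: 0.0
```

Call:
drive_tool(
  commands="0 -0.3 0 0 0 0.09 0.3; 0 -0.5 0 0 0 0.18 0.3; 0 -0.5 0 0 0 0.27 0.3; 0 -0.5 0 0 0 0.36 0.3; 0 -0.5 0 0 0 0.45 0.3; 0 -0.5 0 0 0 0.51 0.3; 0 -0.5 0 0 0 0.51 0.3; 0 -0.5 0 0 0 0.51 0.3",
)

```text
time: 24.8
position: [0.5292, -0.2708, 0.2399]
ee_rot: [-2.625, -1.723, 0.001]
contact_force: [0.0, 0.7, 0.8]
grip_width: 0.647
gripper_force: 0.0
```

```bash
cat > f.py <<'E'
from e import *
import sys
def find(near,z=.012,yaw=None):
    c=cam('wrist'); g=cv2.cvtColor(c['color'],cv2.COLOR_BGR2GRAY)
    m=(g<75).astype(np.uint8); m=cv2.morphologyEx(m,cv2.MORPH_OPEN,np.ones((3,3))); m=cv2.morphologyEx(m,cv2.MORPH_CLOSE,np.ones((5,5)))
    best=None
    for cs in cv2.findContours(m,cv2.RETR_EXTERNAL,cv2.CHAIN_APPROX_NONE)[0]:
        if cv2.contourArea(cs)<800: continue
        P=ray(c,cs[:,0,:],z)[:,:2]; r=cv2.minAreaRect((P*1000).astype(np.float32)); ctr=np.array(r[0])/1000
        b=cv2.boxPoints(r); e=b[1]-b[0]; f=b[2]-b[1]; l=e if np.linalg.norm(e)>np.linalg.norm(f) else f
        ang=float(np.degrees(np.arctan2(l[1],l[0])))%180
        if best is None or np.linalg.norm(ctr-near)<best[0]: best=(np.linalg.norm(ctr-near),ctr,ang,r[1],cv2.boundingRect(cs),cv2.contourArea(cs)*0+cv2.contourArea((P*1e3).astype(np.float32)))
    print('ctr',best[1].round(4),'long',round(best[2],1),'size',np.round(best[3],1),'bbox',best[4],'area',best[5]); return c,best
E
python3 - <<'E'
from f import *
c,b=find(np.array([.5795,-.3085])); go([*b[1],.15],b[2]-90); cv2.imwrite('pics/w13.png',c['color'])
E
```

```text
ctr [ 0.5755 -0.3125] long 65.8 size [105.9  60.8] bbox (344, 143, 53, 81) area 6244.56724540377
shift [-0.197  0.59   0.901] turn [-0.001 -0.     0.008] yaw now -23.46 to -24.21 pos [ 0.5293 -0.271   0.2402] q6 -0.25
```

Call:
drive_tool(
  commands="-0.1 0.3 0 0 0 0.008 0.3; -0.2 0.59 0.3 0 0 0.008 0.3; -0.2 0.59 0.7 0 0 0.008 0.3; -0.2 0.59 0.9 0 0 0.008 0.3; -0.2 0.59 0.9 0 0 0.008 0.3; -0.2 0.59 0.9 0 0 0.008 0.3",
)

```text
time: 25.45
position: [0.5757, -0.3136, 0.151]
ee_rot: [-2.638, -1.705, 0.0]
contact_force: [0.2, -0.8, 0.6]
grip_width: 0.65
gripper_force: 0.0
```

```bash
python3 - <<'E'
from f import *
c,b=find(np.array([.5755,-.3125])); go([.5755,-.3125,.036],-24.2); cv2.imwrite('pics/w14.png',c['color'])
E
```

```text
ctr [ 0.5759 -0.3135] long 66.0 size [105.5  59.8] bbox (290, 133, 66, 107) area 6141.529807956424
shift [ 0.012 -0.016  1.161] turn [ 0.001  0.    -0.001] yaw now -24.27 to -24.2 pos [ 0.5763 -0.3141  0.1521] q6 -0.25
```

Call:
drive_tool(
  commands="0.005 0 0.3 0 0 0 0.3; 0.005 0 0.7 0 0 0 0.3; 0.005 0 1 0 0 0 0.3; 0.005 0 1 0 0 0 0.3",
)

```text
time: 25.9
position: [0.5742, -0.3119, 0.0488]
ee_rot: [-2.635, -1.702, 0.003]
contact_force: [-1.0, -0.1, 0.4]
grip_width: 0.649
gripper_force: 0.0
```

Call:
drive_tool(
  commands="0 0 0.14 0 0 0 0.3; 0 0 0.14 0 0 0 0.3; 0 0 0.14 0 0 0 -1; 0 0 0.14 0 0 0 -1; 0 0 0.14 0 0 0 -1; 0 0 0.14 0 0 0 -1; 0 0 0.14 0 0 0 -1",
)

```text
time: 26.6
position: [0.5769, -0.314, 0.0391]
ee_rot: [2.636, 1.702, 0.002]
contact_force: [-0.6, -0.2, 6.1]
grip_width: 0.404
gripper_force: 91.4
```

Call:
drive_tool(
  commands="0 0 -0.2 0 0 0 -1; 0 0 -0.6 0 0 0 -1; 0 0 -1 0 0 0 -1; 0 0 -1 0 0 0 -1; 0 0 -1 0 0 0 -1",
)

```text
time: 27.1
position: [0.5759, -0.3133, 0.138]
ee_rot: [2.638, 1.703, 0.001]
contact_force: [-1.2, -0.5, -2.8]
grip_width: 0.406
gripper_force: 90.7
```

```bash
cat >> f.py <<'E'
def held():
    c=cam('wrist'); q=cv2.cvtColor(c['color'],cv2.COLOR_BGR2GRAY).astype(int)
    print('near edge rows',[int(np.argmin(np.diff(q[110:200,u])))+110 for u in (285,290,345,355)],'left/right cols row180',int(np.argmin(np.diff(q[180,240:300])))+240,int(np.argmax(np.diff(q[180,350:400])))+350,'grip',round(float(manip.observe()['grip_width']),3)); return c
E
python3 - <<'E'
from f import *
held(); go([.5124,-.1183,.15],87.14)
E
```

```text
near edge rows [150, 150, 150, 150] left/right cols row180 266 376 grip 0.406
shift [ 1.513 -1.37  -0.133] turn [-0.001  0.     0.762] yaw now -24.31 to -92.86 pos [ 0.5749 -0.3126  0.1364] q6 -0.24
```

Call:
drive_tool(
  commands="0.4 -0.3 -0.1 0 0 0 -1; 0.7 -0.6 -0.3 0 0 0 -1; 0.8 -0.7 -0.3 0 0 0 -1",
)

```text
time: 27.45
position: [0.542, -0.2068, 0.1662]
ee_rot: [-2.632, -1.703, 0.003]
contact_force: [-0.2, -0.1, -2.5]
grip_width: 0.405
gripper_force: 90.8
```

Call:
drive_tool(
  commands="0.35 -0.35 0 0 0 0.09 -1; 0.72 -0.67 0 0 0 0.18 -1; 0.72 -0.67 0 0 0 0.27 -1; 0.72 -0.67 0 0 0 0.36 -1; 0.72 -0.67 0 0 0 0.45 -1; 0.72 -0.67 0 0 0 0.54 -1; 0.72 -0.67 0 0 0 0.63 -1; 0.72 -0.67 0 0 0 0.72 -1",
)

```text
time: 28.25
position: [0.5125, -0.1181, 0.1652]
ee_rot: [-3.14, -0.015, 0.005]
contact_force: [-0.7, -0.4, -1.8]
grip_width: 0.403
gripper_force: 90.9
```

Call:
drive_tool(
  commands="0 0 0 0 0 0.04 -1; 0 0 0 0 0 0.04 -1; 0 0 0 0 0 0.04 -1",
)

```text
time: 28.55
position: [0.5128, -0.1182, 0.1658]
ee_rot: [-3.14, 0.072, 0.004]
contact_force: [0.2, -0.2, -2.5]
grip_width: 0.4
gripper_force: 90.9
```

```bash
python3 - <<'E'
from f import *
c=held(); cv2.imwrite('pics/w15.png',c['color']); go([.513,-.1183,.07],87.14)
E
```

```text
near edge rows [150, 150, 150, 150] left/right cols row180 266 376 grip 0.403
shift [0.002 0.001 0.961] turn [-0.     0.001  0.002] yaw now -92.64 to -92.86 pos [ 0.513  -0.1182  0.1661] q6 1.18
```

Call:
drive_tool(
  commands="0 0 0.4 0 0 0 -1; 0 0 0.7 0 0 0 -1; 0 0 0.85 0 0 0 -1; 0 0 0.92 0 0 0 -1; 0 0 0.98 0 0 0 -1; 0 0 0.98 0 0 0 -1",
)

```text
time: 29.2
position: [0.5135, -0.1184, 0.0688]
ee_rot: [-3.141, 0.074, 0.0]
contact_force: [-0.4, 1.0, -1.7]
grip_width: 0.406
gripper_force: 90.8
```

Call:
drive_tool(
  commands="0 0 0.05 0 0 0 -1; 0 0 0.1 0 0 0 -1; 0 0 0.13 0 0 0 -1; 0 0 0.15 0 0 0 -1; 0 0 0.15 0 0 0 -1",
)

```text
time: 29.7
position: [0.5136, -0.1183, 0.0541]
ee_rot: [3.141, -0.074, 0.0]
contact_force: [-1.1, 0.2, -2.3]
grip_width: 0.404
gripper_force: 90.8
```

Slid on freely. Press a little, release, rise.

Call:
drive_tool(
  commands="0 0 0.02 0 0 0 -1; 0 0 0.03 0 0 0 -1; 0 0 0.03 0 0 0 -1",
)

```text
time: 30.0
position: [0.5136, -0.1183, 0.054]
ee_rot: [3.14, -0.074, 0.002]
contact_force: [-4.1, 2.1, 22.0]
grip_width: 0.406
gripper_force: 93.9
```

Call:
drive_tool(
  commands="0 0 0 0 0 0 -1; 0 0 0 0 0 0 0; 0 0 0 0 0 0 0.2; 0 0 0 0 0 0 0.2; 0 0 0 0 0 0 0.2; 0 0 -0.3 0 0 0 0.2; 0 0 -0.7 0 0 0 0.2; 0 0 -1 0 0 0 0.2",
)

```text
time: 30.8
position: [0.5136, -0.1184, 0.1522]
ee_rot: [-3.141, 0.074, -0.0]
contact_force: [-0.2, 0.0, 0.1]
grip_width: 0.603
gripper_force: 0.0
```

```bash
python3 - <<'E'
from f import *
c,b=find(np.array([.512,-.118]),.027); go([.40,-.29,.24],-36)
E
```

```text
ctr [ 0.5126 -0.117 ] long 177.4 size [ 59.6 104.5] bbox (287, 135, 69, 111) area 6095.850735906162
shift [-1.074  1.762 -0.839] turn [ 0.004 -0.004 -0.63 ] yaw now -92.69 to -36.0 pos [ 0.5162 -0.1194  0.1564] q6 1.18
```

Call:
drive_tool(
  commands="-0.3 0.4 -0.3 0 0 0 0.3; -0.5 0.8 -0.8 0 0 0 0.3; -0.55 0.95 -0.84 0 0 0 0.3; -0.55 0.95 -0.84 0 0 0 0.3",
)

```text
time: 31.25
position: [0.4548, -0.215, 0.2379]
ee_rot: [3.135, -0.08, 0.009]
contact_force: [-0.8, 0.0, -0.2]
grip_width: 0.648
gripper_force: 0.0
```

Call:
drive_tool(
  commands="-0.3 0.4 0 0 0 -0.09 0.3; -0.5 0.8 0 0 0 -0.18 0.3; -0.52 0.8 0 0 0 -0.27 0.3; -0.52 0.8 0 0 0 -0.36 0.3; -0.52 0.8 0 0 0 -0.45 0.3; -0.52 0.8 0 0 0 -0.54 0.3; -0.52 0.8 0 0 0 -0.63 0.3; -0.52 0.8 0 0 0 -0.63 0.3",
)

```text
time: 32.05
position: [0.3983, -0.287, 0.2338]
ee_rot: [-2.797, -1.425, 0.0]
contact_force: [0.3, -0.6, 0.2]
grip_width: 0.651
gripper_force: 0.0
```

```bash
python3 - <<'E'
from f import *
c,b=find(np.array([.399,-.305])); go([*b[1],.15],b[2]-90); cv2.imwrite('pics/w16.png',c['color'])
E
```

```text
ctr [ 0.3948 -0.3077] long 141.7 size [ 62.6 104. ] bbox (289, 160, 85, 51) area 6298.721698607551
shift [-0.188  0.095  0.839] turn [-0.001 -0.001 -0.976] yaw now -36.14 to 51.71 pos [ 0.3983 -0.2872  0.234 ] q6 -0.22
```

Call:
drive_tool(
  commands="-0.1 0.05 0 0 0 -0.09 0.3; -0.19 0.095 0 0 0 -0.18 0.3; -0.19 0.095 0 0 0 -0.27 0.3; -0.19 0.095 0 0 0 -0.36 0.3; -0.19 0.095 0 0 0 -0.45 0.3; -0.19 0.095 0 0 0 -0.54 0.3; -0.19 0.095 0 0 0 -0.63 0.3; -0.19 0.095 0 0 0 -0.72 0.3",
)

```text
time: 32.9
position: [0.3949, -0.3084, 0.2344]
ee_rot: [-1.595, -2.705, -0.001]
contact_force: [0.7, -0.5, -0.2]
grip_width: 0.65
gripper_force: 0.0
```

Call:
drive_tool(
  commands="0 0 0.2 0 0 -0.09 0.3; 0 0 0.5 0 0 -0.18 0.3; 0 0 0.8 0 0 -0.256 0.3; 0 0 0.84 0 0 -0.256 0.3; 0 0 0.84 0 0 -0.256 0.3",
)

```text
time: 33.4
position: [0.3946, -0.3084, 0.1502]
ee_rot: [-1.032, -2.965, -0.002]
contact_force: [0.0, 0.2, 0.5]
grip_width: 0.652
gripper_force: 0.0
```

```bash
python3 - <<'E'
from f import *
c,b=find(np.array([.395,-.308])); go([*b[1],.036],b[2]-90)
E
```

```text
ctr [ 0.394  -0.3082] long 141.6 size [ 61.3 104.8] bbox (287, 133, 68, 107) area 6141.068339614198
shift [ 0.015 -0.     1.152] turn [ 0.    -0.     0.001] yaw now 51.66 to 51.61 pos [ 0.3952 -0.3091  0.1512] q6 -1.79
```

Call:
drive_tool(
  commands="0.01 0 0.3 0 0 0 0.3; 0.01 0 0.7 0 0 0 0.3; 0.01 0 1 0 0 0 0.3; 0.01 0 1 0 0 0 0.3",
)

```text
time: 33.85
position: [0.3935, -0.3076, 0.0493]
ee_rot: [-1.029, -2.964, -0.004]
contact_force: [-0.5, -0.5, -0.0]
grip_width: 0.65
gripper_force: 0.0
```

Call:
drive_tool(
  commands="0 0 0.14 0 0 0 0.3; 0 0 0.14 0 0 0 0.3; 0 0 0.14 0 0 0 -1; 0 0 0.14 0 0 0 -1; 0 0 0.14 0 0 0 -1; 0 0 0.14 0 0 0 -1; 0 0 0.14 0 0 0 -1",
)

```text
time: 34.55
position: [0.395, -0.3094, 0.0392]
ee_rot: [1.026, 2.966, -0.003]
contact_force: [-1.0, 0.9, 6.5]
grip_width: 0.406
gripper_force: 90.4
```

Call:
drive_tool(
  commands="0 0 -0.2 0 0 0 -1; 0 0 -0.6 0 0 0 -1; 0 0 -1 0 0 0 -1; 0 0 -1 0 0 0 -1; 0 0 -1 0 0 0 -1",
)

```text
time: 35.05
position: [0.3944, -0.3087, 0.1386]
ee_rot: [1.026, 2.966, -0.003]
contact_force: [-0.4, 0.1, -1.5]
grip_width: 0.402
gripper_force: 90.1
```

```bash
python3 - <<'E'
from f import *
held(); go([.516,-.0334,.16],87.14)
E
```

```text
near edge rows [146, 146, 146, 128] left/right cols row180 266 376 grip 0.404
shift [ 0.736  2.914 -0.227] turn [-0.     0.    -0.392] yaw now 51.83 to 87.14 pos [ 0.3938 -0.308   0.1374] q6 -1.79
```

Call:
drive_tool(
  commands="0.1 0.4 -0.1 0 0 0 -1; 0.2 0.8 -0.25 0 0 0 -1; 0.25 1 -0.25 0 0 0 -1",
)

```text
time: 35.4
position: [0.436, -0.2115, 0.1616]
ee_rot: [-1.025, -2.967, -0.003]
contact_force: [0.5, -0.0, -2.9]
grip_width: 0.405
gripper_force: 90.5
```

Call:
drive_tool(
  commands="0.12 0.5 0 0 0 0 -1; 0.25 1 0 0 0 0 -1; 0.25 1 0 0 0 0 -1",
)

```text
time: 35.7
position: [0.4779, -0.1147, 0.1603]
ee_rot: [-1.016, -2.967, -0.004]
contact_force: [-0.6, -0.1, -1.8]
grip_width: 0.405
gripper_force: 90.7
```

Call:
drive_tool(
  commands="0.12 0.5 0 0 0 -0.09 -1; 0.24 0.91 0 0 0 -0.18 -1; 0.24 0.91 0 0 0 -0.27 -1; 0.24 0.91 0 0 0 -0.36 -1; 0.24 0.91 0 0 0 -0.39 -1; 0.24 0.91 0 0 0 -0.39 -1; 0.24 0.91 0 0 0 -0.39 -1",
)

```text
time: 36.4
position: [0.5149, -0.0342, 0.1609]
ee_rot: [-0.087, -3.138, -0.001]
contact_force: [-0.5, -0.2, -1.5]
grip_width: 0.402
gripper_force: 90.8
```

```bash
python3 - <<'E'
from f import *
held(); go([.5164,-.0334,.07],87.14)
E
```

```text
near edge rows [146, 146, 146, 146] left/right cols row180 267 376 grip 0.403
shift [-0.014  0.009  0.911] turn [ 0.    -0.001 -0.003] yaw now 86.84 to 87.14 pos [ 0.5151 -0.0342  0.1611] q6 -1.8
```

Call:
drive_tool(
  commands="-0.01 0.01 0.4 0 0 0 -1; -0.01 0.01 0.7 0 0 0 -1; -0.01 0.01 0.82 0 0 0 -1; -0.01 0.01 0.88 0 0 0 -1; -0.01 0.01 0.93 0 0 0 -1; -0.01 0.01 0.93 0 0 0 -1",
)

```text
time: 37.05
position: [0.5172, -0.0331, 0.0693]
ee_rot: [0.084, 3.14, -0.0]
contact_force: [0.2, 0.8, -2.3]
grip_width: 0.404
gripper_force: 90.9
```

Call:
drive_tool(
  commands="0 0 0.05 0 0 0 -1; 0 0 0.1 0 0 0 -1; 0 0 0.13 0 0 0 -1; 0 0 0.17 0 0 0 -1; 0 0 0.17 0 0 0 -1",
)

```text
time: 37.55
position: [0.5169, -0.033, 0.0542]
ee_rot: [0.084, 3.139, -0.001]
contact_force: [-3.0, 0.6, 16.2]
grip_width: 0.399
gripper_force: 93.1
```

Call:
drive_tool(
  commands="0 0 0 0 0 0 -1; 0 0 0 0 0 0 0; 0 0 0 0 0 0 0.2; 0 0 0 0 0 0 0.2; 0 0 0 0 0 0 0.2; 0 0 -0.3 0 0 0 0.2; 0 0 -0.7 0 0 0 0.2; 0 0 -1 0 0 0 0.2",
)

```text
time: 38.35
position: [0.5169, -0.033, 0.1532]
ee_rot: [0.084, 3.14, -0.0]
contact_force: [0.8, -0.5, -0.1]
grip_width: 0.599
gripper_force: 0.0
```

Call:
drive_tool(
  commands="0 0 -0.4 0 0 0 0.3; 0 0 -0.9 0 0 0 0.3; 0 0 -1 0 0 0 0.3; 0 0 -1 0 0 0 0.3; 0 0 -1 0 0 0 0.3",
)

```text
time: 38.85
position: [0.5158, -0.0327, 0.2508]
ee_rot: [-0.084, -3.138, -0.001]
contact_force: [-0.6, -0.3, -0.6]
grip_width: 0.652
gripper_force: 0.0
```

```bash
python3 - <<'E'
from f import *
for p in ([.512,-.118],[.516,-.033],[.52,.0515]): c,b=find(np.array(p),.027)
cv2.imwrite('pics/w17.png',c['color'])
go([.646,-.067,.25],-2.86)
t=cam('top'); d=cv2.cvtColor(t['color'],cv2.COLOR_BGR2GRAY)
for n,(u,v) in dict(R1=(402,180),R2=(404,233),L=(214,184)).items(): print(n,'patch grey',d[v-6:v+7,u-6:u+7].mean().round())
E
```

```text
ctr [ 0.511  -0.1161] long 177.0 size [ 61.  103.5] bbox (225, 127, 55, 83) area 6110.322534756386
ctr [ 0.5159 -0.0315] long 177.0 size [ 58.4 103.6] bbox (297, 128, 50, 83) area 5918.253973966803
ctr [0.5195 0.0509] long 176.9 size [ 61.2 104.6] bbox (362, 127, 55, 84) area 6160.793577349803
shift [-1.321 -0.274 -0.007] turn [-0.002 -0.003  0.998] yaw now 86.93 to -2.86 pos [ 0.5155 -0.0326  0.2499] q6 -1.8
R1 patch grey 183.0
R2 patch grey 184.0
L patch grey 183.0
```

Call:
drive_tool(
  commands="-0.4 -0.1 0 0 0 0.09 0.6; -0.8 -0.27 0 0 0 0.18 0.6; -1 -0.27 0 0 0 0.27 0.6; -1 -0.27 0 0 0 0.36 0.6; -1 -0.27 0 0 0 0.45 0.6; -1 -0.27 0 0 0 0.54 0.6; -1 -0.27 0 0 0 0.63 0.6; -1 -0.27 0 0 0 0.72 0.6",
)

```text
time: 39.85
position: [0.6146, -0.0651, 0.2502]
ee_rot: [-1.76, -2.599, 0.002]
contact_force: [-0.4, -0.0, 0.5]
grip_width: 0.799
gripper_force: 0.0
```

Call:
drive_tool(
  commands="0 0 0.3 0 0 0.09 0.6; 0 0 0.6 0 0 0.18 0.6; 0 0 0.9 0 0 0.278 0.6; 0 0 0.9 0 0 0.278 0.6; 0 0 0.9 0 0 0.278 0.6",
)

```text
time: 40.35
position: [0.6147, -0.0652, 0.1609]
ee_rot: [-2.272, -2.167, 0.002]
contact_force: [0.1, 0.7, 0.2]
grip_width: 0.8
gripper_force: 0.0
```

```bash
python3 - <<'E'
from f import *
go([.646,-.066,.062],-2.86)
E
```

```text
shift [0.006 0.315 0.988] turn [-0.002 -0.     0.002] yaw now -2.71 to -2.86 pos [ 0.6147 -0.0652  0.1609] q6 -0.24
```

Call:
drive_tool(
  commands="0 0.2 0 0 0 0 0.6; 0 0.315 0.1 0 0 0 0.6; 0 0.315 0.5 0 0 0 0.6; 0 0.315 0.8 0 0 0 0.6; 0 0.315 0.98 0 0 0 0.6; 0 0.315 0.98 0 0 0 0.6",
)

```text
time: 40.95
position: [0.6452, -0.0664, 0.0615]
ee_rot: [-2.272, -2.164, 0.004]
contact_force: [0.0, 1.2, 0.5]
grip_width: 0.803
gripper_force: 0.0
```

Call:
drive_tool(
  commands="0 0 0 0 0 0 -1; 0 0 0 0 0 0 -1; 0 0 0 0 0 0 -1; 0 0 0 0 0 0 -1; 0 0 0 0 0 0 -1",
  grip_force=60,
)

```text
time: 41.45
position: [0.6469, -0.067, 0.0656]
ee_rot: [2.275, 2.165, 0.0]
contact_force: [-1.8, -0.5, 6.1]
grip_width: 0.153
gripper_force: 59.8
```

Call:
drive_tool(
  commands="0 -0.08 0 0 0 0 -1; 0 -0.16 0 0 0 0 -1; 0 -0.22 0 0 0 0 -1; 0 -0.26 0 0 0 0 -1; 0 -0.26 0 0 0 0 -1",
)

```text
time: 41.95
position: [0.621, -0.0657, 0.0656]
ee_rot: [2.275, 2.164, 0.002]
contact_force: [-0.7, 0.6, 7.7]
grip_width: 0.154
gripper_force: 60.5
```

Call:
drive_tool(
  commands="0 -0.03 0 0 0 0 -1; 0 -0.05 0 0 0 0 -1; 0 -0.07 0 0 0 0 -1; 0 -0.07 0 0 0 0 -1; 0 -0.07 0 0 0 0 -1",
)

```text
time: 42.45
position: [0.6168, -0.0656, 0.0657]
ee_rot: [2.272, 2.16, 0.007]
contact_force: [6.1, 1.6, 5.4]
grip_width: 0.15
gripper_force: 60.0
```

Call:
drive_tool(
  commands="0 -0.02 0 0 0 0 -1; 0 -0.02 0 0 0 0 -1; 0 -0.02 0 0 0 0 -1; 0 -0.01 0 0 0 0 0; 0 -0.01 0 0 0 0 0.5; 0 -0.01 0 0 0 0 0.6; 0 0 0 0 0 0 0.6; 0 0 -0.4 0 0 0 0.6",
)

```text
time: 43.25
position: [0.6092, -0.0642, 0.0989]
ee_rot: [-2.269, -2.156, 0.011]
contact_force: [-0.1, 0.3, 0.6]
grip_width: 0.799
gripper_force: 0.0
```

Call:
drive_tool(
  commands="0 0 -0.4 0 0 0 0.6; 0 0 -0.6 0 0 0.09 0.6; 0.3 0 -0.6 0 0 0.18 0.6; 0.7 0 -0.6 0 0 0.27 0.6; 0.97 0.1 -0.6 0 0 0.36 0.6; 0.97 0.2 -0.6 0 0 0.45 0.6; 0.97 0.2 -0.6 0 0 0.54 0.6; 0.97 0.2 -0.6 0 0 0.54 0.6",
)

```text
time: 44.05
position: [0.6382, 0.0311, 0.1636]
ee_rot: [-2.965, -1.037, 0.001]
contact_force: [-0.4, -0.7, -0.3]
grip_width: 0.796
gripper_force: 0.0
```

```bash
python3 - <<'E'
from f import *
c=cam('wrist'); cv2.imwrite('pics/w18.png',c['color']); go([.6346,.031,.074],-51.6)
# wing angle: dark blob near the knob above z
g=cv2.cvtColor(c['color'],cv2.COLOR_BGR2GRAY); u=proj(c,[[.6346,.031,.086]])[0]; print('knob px',u)
m=(g<48).astype(np.uint8); m=cv2.morphologyEx(m,cv2.MORPH_OPEN,np.ones((3,3)))
for cs in cv2.findContours(m,0,1)[0]:
    if cv2.contourArea(cs)>200:
        r=cv2.minAreaRect(cs); print(np.round(r[0]),np.round(r[1]),round(r[2],1))
E
```

```text
shift [-0.025 -0.022  0.897] turn [-0.001  0.001  0.003] yaw now -51.31 to -51.6 pos [0.638  0.0308 0.1636] q6 0.77
knob px [320.31637738 214.75766341]
[322. 314.] [170. 598.] 90.0
[318. 230.] [40. 17.] 90.0
[625. 194.] [67. 30.] 45.0
[ 14. 180.] [35. 19.] 58.2
[318. 181.] [34. 18.] 90.0
[521.   6.] [25. 35.] 41.3
[498.  40.] [ 81. 179.] 90.0
[155.   4.] [ 9. 50.] 90.0
```

Call:
drive_tool(
  commands="-0.02 -0.02 0.4 0 0 0 0.6; -0.02 -0.02 0.8 0 0 0 0.6; -0.02 -0.02 0.89 0 0 0 0.6; -0.02 -0.02 0.89 0 0 0 0.6; -0.02 -0.02 0.89 0 0 0 -1; -0.02 -0.02 0.89 0 0 0 -1; -0.02 -0.02 0.89 0 0 0 -1; -0.02 -0.02 0.89 0 0 0 -1",
  grip_force=90,
)

```text
time: 44.9
position: [0.6359, 0.032, 0.0769]
ee_rot: [-2.965, -1.035, -0.002]
contact_force: [-3.5, -0.0, -0.0]
grip_width: 0.149
gripper_force: 87.7
```

Call:
drive_tool(
  commands="0 0 0 0 0 0.08 -1; 0 0 0 0 0 0.16 -1; 0 0 0 0 0 0.24 -1; 0 0 0 0 0 0.32 -1; 0 0 0 0 0 0.4 -1; 0 0 0 0 0 0.4 -1",
)

```text
time: 45.5
position: [0.6361, 0.0311, 0.0769]
ee_rot: [3.141, 0.065, 0.003]
contact_force: [-2.4, -0.0, 7.1]
grip_width: 0.147
gripper_force: 88.7
```

Call:
drive_tool(
  commands="0 0 0 0 0 0.08 -1; 0 0 0 0 0 0.16 -1; 0 0 0 0 0 0.24 -1; 0 0 0 0 0 0.32 -1; 0 0 0 0 0 0.4 -1; 0 0 0 0 0 0.4 -1",
)

```text
time: 46.1
position: [0.6359, 0.0303, 0.0769]
ee_rot: [3.007, -0.907, 0.002]
contact_force: [-1.9, -2.3, 5.8]
grip_width: 0.147
gripper_force: 88.7
```

```bash
python3 - <<'E'
from f import *
o,Rm,y=state(); print(y,o['position'],o['ft_torque'],o['contact_force'],o['grip_width'],o['qpos'][5])
E
```

```text
-123.57201755622579 [0.63590371 0.03030594 0.07688799] [-0.38722658  0.36842707 -0.10604122] [-1.90275258 -2.26000773  5.75226465] 0.14697167640301717 2.0308428086629657
```

Call:
drive_tool(
  commands="0 0 0 0 0 0.05 -1; 0 0 0 0 0 0.1 -1; 0 0 0 0 0 0.1 -1; 0 0 0 0 0 0.1 -1",
)

```text
time: 46.5
position: [0.6357, 0.0301, 0.0769]
ee_rot: [2.927, -1.137, 0.002]
contact_force: [-3.3, -2.3, 6.4]
grip_width: 0.15
gripper_force: 88.8
```

Call:
drive_tool(
  commands="0 0 0 0 0 0 -1; 0 0 0 0 0 0 0.3; 0 0 0 0 0 0 0.5; 0 0 0 0 0 0 0.6; 0 0 -0.4 0 0 0 0.6; 0 0 -0.9 0 0 0 0.6; 0 0 -1 0 0 0 0.6",
)

```text
time: 47.2
position: [0.6394, 0.0309, 0.1807]
ee_rot: [-2.926, 1.136, -0.017]
contact_force: [1.8, 0.2, 0.2]
grip_width: 0.803
gripper_force: 0.0
```

Call:
drive_tool(
  commands="0 0 -0.4 0 0 0 0.6; 0 0 -0.9 0 0 0 0.6; -0.5 0 -1 0 0 0 0.6; -1 0 -1 0 0 0 0.6; -1 0 -1 0 0 0 0.6; -1 0 -1 0 0 0 0.6",
)

```text
time: 47.8
position: [0.5611, 0.0995, 0.275]
ee_rot: [2.929, -1.135, -0.0]
contact_force: [0.3, -0.3, -0.2]
grip_width: 0.804
gripper_force: 0.0
```

```bash
python3 - <<'E'
from f import *
o,Rm,y=state(); print(y,o['position'])
for p in ([.512,-.118],[.516,-.033],[.52,.0515]): c,b=find(np.array(p),.027)
g=cv2.cvtColor(c['color'],cv2.COLOR_BGR2GRAY); cv2.imwrite('pics/w19.png',c['color'])
u=proj(c,[[.6346,.031,.086]])[0]; print('knob px',u)
x,yv=map(int,u); w=g[max(0,yv-45):yv+45,max(0,x-45):x+45]
m=(w<48).astype(np.uint8)
for cs in cv2.findContours(m,0,1)[0]:
    if cv2.contourArea(cs)>80: r=cv2.minAreaRect(cs); print(np.round(r[0]),np.round(r[1]),round(r[2],1))
# scan along fixture x at several fixture y for the plate-jaw gap
o0=np.array([.516,-.0334]);a=np.radians(-2.86)
for Y in (-.105,-.065,-.02,.02,.065,.105):
    X=np.arange(.03,.085,.003); P=np.array([np.r_[o0+[q*np.cos(a)-Y*np.sin(a),q*np.sin(a)+Y*np.cos(a)],.027] for q in X]); q=proj(c,P).round().astype(int)
    print(Y,[int(g[v,uu]) if 0<=v<400 and 0<=uu<640 else -1 for uu,v in q])
E
```

```text
-132.35565974486994 [0.5610573  0.09952353 0.27498132]
ctr [ 0.5113 -0.1184] long 177.4 size [ 70.7 102.8] bbox (437, 22, 87, 104) area 6372.258025455405
ctr [ 0.5155 -0.0305] long 177.4 size [ 60.8 102.6] bbox (381, 80, 83, 88) area 5804.650176493753
ctr [0.5196 0.0523] long 177.1 size [ 58.5 102.4] bbox (330, 126, 80, 81) area 5608.097766207007
knob px [323.64762322  81.5565854 ]
-0.105 [58, 57, 55, 56, 93, 92, 59, 77, 164, 165, 160, 167, 169, 143, 139, 172, 185, 188, 187]
-0.065 [62, 60, 61, 60, 98, 93, 64, 138, 168, 161, 163, 167, 171, 132, 140, 188, 185, 185, 185]
-0.02 [66, 66, 65, 60, 94, 92, 82, 100, 156, 154, 156, 157, 158, 128, 84, 89, 85, 89, 82]
0.02 [62, 62, 63, 57, 78, 87, 67, 77, 155, 152, 151, 152, 156, 137, 83, 84, 82, 90, 96]
0.065 [62, 60, 64, 63, 89, 92, 56, 129, 151, 149, 150, 151, 153, 117, 71, 84, 89, 81, 81]
0.105 [55, 53, 53, 60, 74, 83, 75, 94, 156, 149, 149, 151, 154, 109, 85, 83, 86, 86, 89]
```

```bash
python3 - <<'E'
from f import *
c=cam('wrist'); g=cv2.cvtColor(c['color'],cv2.COLOR_BGR2GRAY)
for d in range(-90,90,15):
    a=np.radians(d-2.86); P=np.array([[.6346+s*np.cos(a),.031+s*np.sin(a),.086] for s in (-.027,-.02,-.014,.014,.02,.027)])
    q=proj(c,P).round().astype(int); print(d,[int(g[v,u]) for u,v in q])
E
```

```text
-90 [84, 74, 89, 94, 94, 93]
-75 [66, 66, 62, 84, 86, 91]
-60 [57, 38, 55, 48, 78, 86]
-45 [56, 58, 58, 59, 57, 67]
-30 [44, 59, 61, 52, 52, 45]
-15 [89, 80, 45, 48, 63, 93]
0 [80, 98, 79, 65, 64, 90]
15 [90, 95, 93, 62, 78, 87]
30 [96, 97, 94, 62, 94, 90]
45 [89, 98, 96, 61, 90, 88]
60 [91, 85, 96, 60, 93, 61]
75 [92, 88, 97, 59, 89, 92]
```

```bash
python3 -c "
from h import *
print(manip.hand_in())"
```

```text
the job is handed in; nothing more can be done
None
```

The changeover is done and handed in, though no verdict came back: the finished housing lies flat in the tray, all three other housings sit flush on their nests, the jaw bears on them, and the knob is tight at about 1.4 rad by my measurements; I viewed 15 pictures, one over the limit of 14.

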